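# Sleeve the lapping arbor and clip down its guard

### The arm

A 6-joint arm with a two-finger parallel gripper is mounted at the origin on the work surface. World frame = base frame: x ahead of the robot, y to its left, z up, the work surface at z = 0. Lengths are in mm, angles in rad, forces in N, time in s.
With the tool pointing down it reaches from about 350 to 975 mm from the base axis. Payload 7.1 kg.
Tool frame: the origin (TCP) lies at the very end of the fingers, on their centre line; the grasp point (between the pads) lies 19 mm behind it; y points along the fingers, x is the direction in which the jaws open and shut, and the axes are right-handed (so a half turn about y gives the same grasp; the last joint's range is limited). The gripper opens to 88 mm and grips with 3 to 60 N. Pads are 20 mm wide; open, the fingers measure 115 mm over their backs; the gripper's body (75 mm by 178 mm) begins 61 mm behind the grasp point.
Start: joints at [1.177, 0.423, 1.63, -0, 1.089, -0.019], TCP at [228.772, 581.608, 222.675] pointing down, gripper open.
Joint ranges: [-3, 3], [-0.9, 2.11], [0.09, 2.58], [-1.31, 4.45], [0.11, 2.69], [-2.54, 2.54]. Speed limits (rad/s): [2.39, 2.39, 3.01, 3.14, 3.14, 3.14].

### API

Orientations are given as a rotation vector (axis times angle).
In Python, from workcell import ctrl gives the robot as it stands. The module is installed in compiled form; this text tells all that it offers.
- The arm moves only by the tool carry_out, never from a script. Its arguments are lists of equal length, an entry for each row: "delta_pos": the shift along the tool's x, y, z in cm, a list of three; "rotation": the turn, a rotation vector about the tool's x, y, z in rad, a list of three. In form: {"delta_pos": [[dx, dy, dz], ...], "rotation": [[wx, wy, wz], ...]}. A call has 1 to 12 rows; each row is the pose to reach, as a shift and turn from the pose commanded when the call began, along the tool's axes at that moment; what a row does not reach only later rows make up. A row lasts 1/12 s, in which the tool goes at most 41.7 mm and 7.16 degrees, less where a joint would pass 70% of its speed; a pose out of reach is approached as far as the arm can. A call with a gripper value outside its range is refused whole. "hand" is the closure in counts, from 0 (fully open) to 255 (shut), set as the call begins (left out, the last holds). The fingers move at their own pace and stop on an object; the grip force is fixed at half the most. Time passes only in rows, so rows that repeat a pose let the fingers close. It gives the time, the measured TCP pose, the force and the opening at its end, in the units of the state.
- ctrl.get_obs(): the state, without advancing time (a new reading comes with each control period).
- ctrl.get_image(name): name is "side" or "top"; returns the picture (420x560x3 uint8, red, green, blue); there is no depth.
- ctrl.camera_info(name): a dict with "fov_y" (degrees; the focal length in pixels is half the picture's height over the tangent of half this angle, whatever the lens; pixels are square), "cx", "cy" (the principal point, pixels), "R" (3x3) and "t" (3): a world point X has camera coordinates R X + t. Camera axes: x right, y down, z forward; pixel columns grow to the right and rows downward; lengths in mm; the calibration is good to about 2 mm. A picture is of the moment at which its call begins. camera_info takes no time and is no camera call.
- ctrl.close_job(): hands the job in, once; it reports no verdict.
The state is a dict: "t": time; "qpos": joint angles; "qvel": joint speeds; "joint_torque": joint torques, N m; "ee_pos": TCP position; "orientation": TCP orientation; "ft_force": force on the tool from outside, world axes, zero at the start; "moment": the same for the moment, N m; "width": finger opening in mm.
Only numpy, scipy, OpenCV 4.12 (cv2) and the standard library are available. Lean on these libraries where they do the work, as an engineer would, in place of code of your own. Each camera call takes 0.05 s, during which the arm holds its last target.

### The job

Lower the black bushing over the steel arbor in the lapping station until it sits fully down on its collar. Then set the blue guard hood squarely on the station and press it straight down until both clip arms have snapped under the rim and the hood sits flush all round. Drop neither part, and leave the receiver, the bore gauge and the clipped brace as they are.

Things in the scene. Friction and masses are not known exactly. Their poses are not given: they have to be found in the camera images.
- bushing_center (a point): centre (half-way up) of the loose black acetal bushing: an upright tube 70 mm tall, outer diameter 46 mm, bore 23 mm right through, about 0.12 kg, standing on the bench at the start; z is the tube's axis, its yaw does not matter. Grasp it across the outside near the top
- bushing_foot (a point): centre of the lower end of the bushing, 35 mm below bushing_center
- bushing: the bushing itself; origin at the centre of its lower end
- arbor_seat (a point): point on the arbor's axis on top of the dark collar inside the station, where the bushing's lower end comes to rest, 14 mm above the bench. The steel arbor, 18 mm in diameter, rises 56 mm above this point, its last 7 mm tapering to 10 mm; axes as rim_center. The seated bushing stands 39 mm out above the rim
- rim_center (a point): centre of the open top of the fixed lapping station, in the plane of its rim, 45 mm above the bench. The station is an upright grey trough 130 mm long (x), 100 mm wide (y), 45 mm high, walls 5 mm; along each long side runs an aluminium rim 6 mm high standing out to y = +-56 mm, its top flush with the trough's edge. Turned up to 0.5 rad
- hood_handle (a point): middle of the hood's orange handle, a fixed upright bar 64 mm long (hood x), 18 mm thick (hood y) and 36 mm high rising from the hood's flat top; this point is 20 mm above that top, 16 mm below the handle's top and 70 mm above hood_rim. Grasp it from above across its thickness (along hood y)
- hood_rim (a point): centre of the lower edge of the blue guard hood: a loose five-sided box 130 mm long (x) by 104 mm wide (y) by 50 mm high, open below, about 0.2 kg. Either way round fits. Closed, this point coincides with rim_center, axes parallel. At the start the hood stands upright on its clip arms, this point 24 mm above the bench
- hood: the guard hood; origin at hood_rim. The clips first touch when the hood is 14 to 17 mm too high; the resistance grows to 9 to 22 N of push in all at about 10 mm, then the hooks slide down the rim's side at 2 to 8 N and snap in under it only in the last 2 mm before closed. Its own weight does not close it
- clip_a (a joint): spread angle in rad of the hooked steel clip arm at the middle of the hood's +y side, 40 mm wide, reaching 24 mm below the hood's edge; its slanted lower face spreads it over the rim if the hood is within 3 mm of centre sideways. 0 = straight (at rest, or hooked under the rim), about 0.09 as the hook rides over the rim, at most 0.3
- clip_b (a joint): the same for the clip arm on the hood's -y side
- receiver: gold-lacquered tube lying on the bench, 92 mm long, 26 mm thick; origin at its underside's centre; bystander
- bore_gauge: steel bore gauge with a 52 mm round white-faced dial, lying, 132 mm long; origin underneath, 34 mm from the dial's centre; bystander
- brace_clip: fixed wooden block, 60 x 90 x 18 mm, with a brass brace held by a steel spring clip, 30 mm high in all; origin at its underside's centre; bystander

How it is judged:
By the outcome, as a careful person would: the job done as asked, in the order asked, and still so for the second after the job is handed in, with the robot touching nothing.
It also fails if it takes over 58 s, if anything falls off the work surface, if the arm or the gripper's body presses on something with over 40 N, if the wrist force passes 120 N, or if a joint passes its speed limit or range.

## Working session

There is one attempt and no reset: what is moved stays moved. The work goes in short steps, Python scripts to look and compute and a tool call to move; the robot and the scene stay as the last step left them, time stands still between calls to the robot, and variables do not carry over. Pictures are saved under pics/ and viewed, and the job is handed in when it is done.

Besides the shell and the picture viewer there is one more tool, called after ">>>" as name(argument=value, ...), one argument or row to a line, values as JSON. carry_out: Moves the arm, as the interface text tells. Its arguments: {"type":"object","properties":{"delta_pos":{"type":"array","items":{"type":"array","items":{"type":"number"}}},"rotation":{"type":"array","items":{"type":"array","items":{"type":"number"}}},"hand":{"type":"number"}},"required":["delta_pos","rotation"]}

```bash
mkdir -p pics; ls
python3 - <<'E'
from workcell import ctrl
import cv2,numpy as np
np.set_printoptions(precision=4,suppress=True)
for n in ("side","top"):
    im=ctrl.get_image(n); cv2.imwrite(f"pics/{n}0.png",im[:,:,::-1]); print(n,ctrl.camera_info(n))
o=ctrl.get_obs()
for k,v in o.items(): print(k,np.array(v))
E
```

```text
pics
side {'fov_y': 55.11671306101414, 'cx': 282.4032521834991, 'cy': 209.09584130227842, 'R': array([[ 0.9543, -0.2989,  0.0049],
       [-0.2267, -0.7342, -0.64  ],
       [ 0.1949,  0.6096, -0.7684]]), 't': array([-575.7577,  223.3693, 1041.1259])}
top {'fov_y': 49.585935015529856, 'cx': 279.78566369117016, 'cy': 212.50080853476928, 'R': array([[-0.0245, -0.9997,  0.0047],
       [-0.9947,  0.0239, -0.1004],
       [ 0.1003, -0.0072, -0.9949]]), 't': array([ 57.1049, 640.6025, 986.2631])}
t 0.1
qpos [ 1.177   0.4238  1.6306 -0.      1.0886 -0.019 ]
qvel [ 0.0007 -0.0014 -0.0027  0.0013  0.0034  0.0009]
joint_torque [ -0.0008 -54.5614 -27.4321   0.0644   0.0188   0.    ]
ee_pos [228.5866 581.186  222.0016]
orientation [-1.3643 -0.928   0.9299]
ft_force [-0.3783 -0.5598  0.189 ]
moment [ 0.0065  0.0245 -0.0509]
width 87.82183663136665
```

View pics/side0.png

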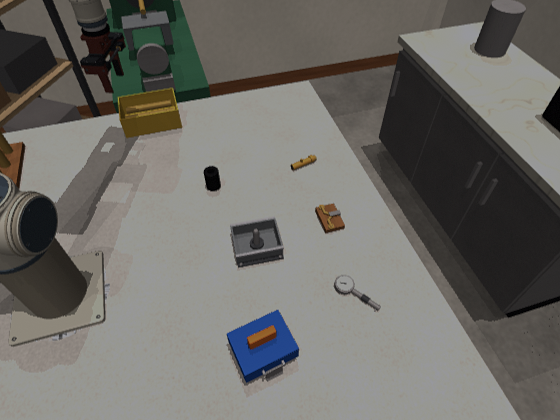

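View pics/top0.png

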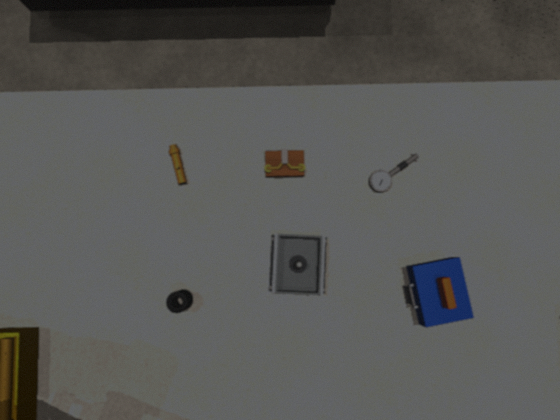

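```bash
cat > h.py <<'E'
import numpy as np,cv2
from workcell import ctrl
np.set_printoptions(precision=4,suppress=True)
from scipy.spatial.transform import Rotation as Rot
CI={n:ctrl.camera_info(n) for n in("side","top")}
def K(n):
    c=CI[n]; f=210/np.tan(np.radians(c['fov_y'])/2); return f,c['cx'],c['cy']
def proj(n,X):
    X=np.atleast_2d(X).astype(float); c=CI[n]; f,cx,cy=K(n); p=X@np.array(c['R']).T+c['t']
    return np.c_[f*p[:,0]/p[:,2]+cx,f*p[:,1]/p[:,2]+cy]
def unproj(n,uv,z):
    c=CI[n]; f,cx,cy=K(n); R=np.array(c['R']); o=-R.T@c['t']
    uv=np.atleast_2d(uv); d=np.c_[(uv[:,0]-cx)/f,(uv[:,1]-cy)/f,np.ones(len(uv))]@R
    return o+d*((z-o[2])/d[:,2])[:,None]
def snap(n,tag):
    im=ctrl.get_image(n)[:,:,::-1].copy(); cv2.imwrite(f"pics/{tag}.png",im); return im
def crop(im,u0,v0,u1,v1,s,out,pts=()):
    c=cv2.resize(im[v0:v1,u0:u1],None,fx=s,fy=s,interpolation=cv2.INTER_CUBIC)
    c=cv2.convertScaleAbs(c,alpha=1.6,beta=10)
    for L,col in pts:
        q=((np.array(L)-[u0,v0]+.5)*s).round().astype(int)
        if len(q)==1: cv2.drawMarker(c,tuple(map(int,q[0])),col,0,9,1)
        else: cv2.polylines(c,[q.reshape(-1,1,2)],False,col,1)
    cv2.imwrite(f"pics/{out}.png",c)
E
python3 - <<'E'
from h import *
t=cv2.imread("pics/top0.png"); s=cv2.imread("pics/side0.png")
crop(t,150,220,350,320,4,"t_bs"); crop(t,390,240,490,340,6,"t_h")
crop(s,190,150,310,270,5,"s_bs"); crop(s,210,300,310,390,6,"s_h")
for n in("side","top"): print(proj(n,[[228.6,581.2,222],[0,0,0]]), -np.array(CI[n]['R']).T@CI[n]['t'])
# edges of the rough guesses
print(unproj("top",[[180,300],[298,264],[446,292]],[70,45,110]))
E
```

```text
[[114.3074  83.1644]
 [ 59.8674 295.4302]] [ 397.1429 -642.7437  945.7759]
[[-26.614  447.227 ]
 [306.1088 507.7931]] [ 539.697    48.8312 1045.3182]
[[ 457.2902  257.1377   70.    ]
 [ 526.3808    4.5659   45.    ]
 [ 463.2214 -292.152   110.    ]]
```

View pics/t_bs.png

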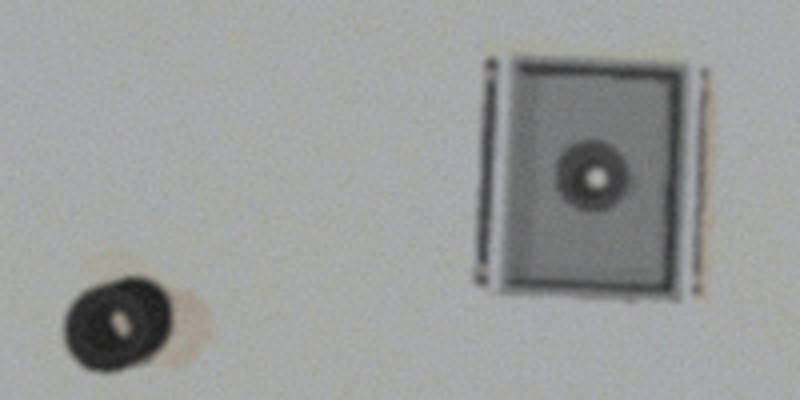

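View pics/s_bs.png

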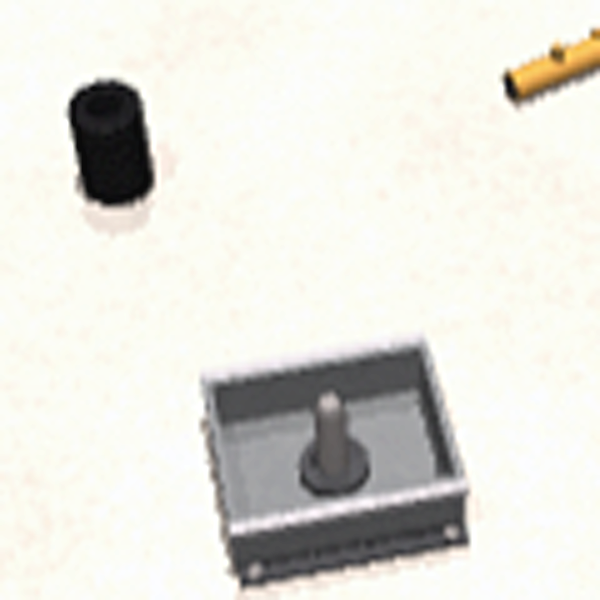

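View pics/t_h.png

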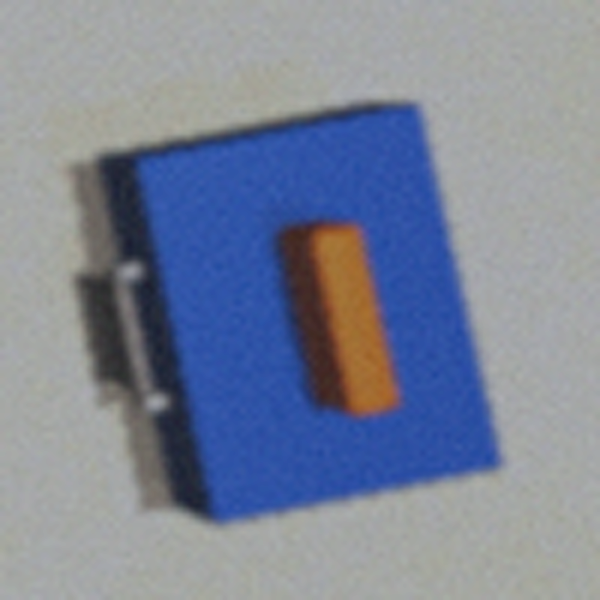

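View pics/s_h.png

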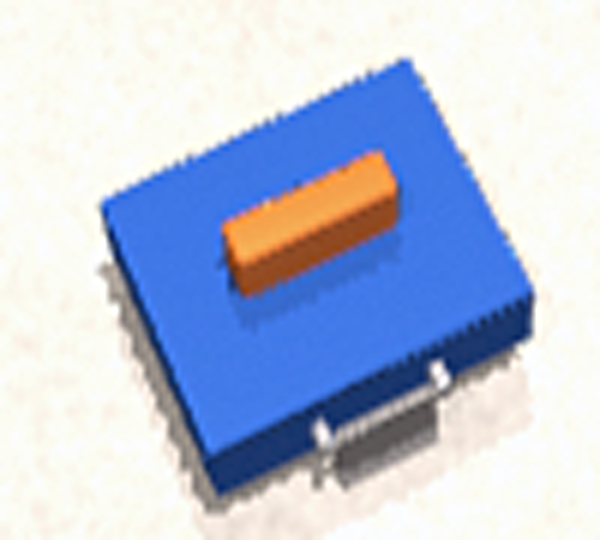

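```bash
cat > fit0.py <<'E'
from h import *
from scipy.optimize import least_squares
def px(L,u0,v0,s): return (np.array(L,float)+.5)/s-.5+[u0,v0]
def model(p,P):
    c,s=np.cos(p[2]),np.sin(p[2]); P=np.array(P,float)
    return np.c_[p[0]+c*P[:,0]-s*P[:,1],p[1]+s*P[:,0]+c*P[:,1],P[:,2]]
def fit(obs,p0,name):
    def r(p,vs): return np.concatenate([(proj(n,model(p,P))-uv).ravel() for n,P,uv in obs if n in vs])
    out={}
    for vs in (("top",),("side",),("top","side")):
        o=least_squares(r,p0,args=(vs,)); out[vs]=o.x
        print(name,vs,o.x,"rms px",np.sqrt(np.mean(o.fun**2)))
    print((r(o.x,vs).reshape(-1,2)))
    return o.x
# hood top face z=124? rim 24 + 50 = 74; handle top 74+36=110
H=[(65,52,74),(65,-52,74),(-65,-52,74),(-65,52,74)]
hh=[(32,9,110),(32,-9,110),(-32,-9,110),(-32,9,110)]
obs=[("top",H,px([(137,158),(418,104),(500,466),(215,521)],390,240,6)),
 ("top",hh,px([(313,228),(357,224),(398,405),(348,414)],390,240,6)),
 ("side",[H[0],H[1],H[2],H[3]],px([(408,60),(532,297),(212,456),(103,205)],210,300,6)),
]
hood=fit(obs,[460,-290,0.2],"hood")
S=[(65,56,45),(65,-56,45),(-65,-56,45),(-65,56,45)]
obs=[("top",S,px([(496,58),(704,66),(694,298),(486,290)],150,220,4)),
 ("side",S,px([(420,336),(468,488),(232,530),(202,378)],190,150,5)),
 ("top",[(0,0,70)],px([(596,178)],150,220,4)),("side",[(0,0,70)],px([(330,395)],190,150,5))]
st=fit(obs,[526,5,0.],"station")
# bushing by mask
a=np.linspace(0,2*np.pi,80)
def hull(n,p):
    pts=np.concatenate([proj(n,np.c_[p[0]+23*np.cos(a),p[1]+23*np.sin(a),0*a+z]) for z in(0,70)])
    return cv2.convexHull(pts.astype(np.float32))
cs={}
for n,box,th in(("top",(160,280,200,322),55),("side",(198,160,226,196),90)):
    im=cv2.imread(f"pics/{n}0.png").astype(float).mean(2); u0,v0,u1,v1=box; g=im[v0:v1,u0:u1]
    bg=np.median(g); w=np.clip((bg-g)/(bg-g.min()),0,1); m=cv2.morphologyEx((w>.5).astype(np.uint8),cv2.MORPH_CLOSE,np.ones((5,5)))
    vv,uu=np.nonzero(m); cs[n]=np.array([uu.mean()+u0,vv.mean()+v0]); print(n,cs[n],m.sum(), "area model",cv2.contourArea(hull(n,(457,257))))
def r(p,vs):
    o=[]
    for n in vs:
        M=cv2.moments(hull(n,p)); o+=[M['m10']/M['m00']-cs[n][0],M['m01']/M['m00']-cs[n][1]]
    return np.array(o)
for vs in (("top",),("side",),("top","side")):
    o=least_squares(r,[457,257],args=(vs,),diff_step=1e-4); print("bush",vs,o.x,o.fun)
E
python3 fit0.py
```

```text
hood ('top',) [ 461.9138 -297.6127    0.1587] rms px 0.4782574560975302
hood ('side',) [ 461.7522 -300.5874    0.1633] rms px 0.5654361447031232
hood ('top', 'side') [ 461.8763 -298.4945    0.1608] rms px 0.6826926004577771
[[-0.2155 -0.4555]
 [ 0.5965 -0.5166]
 [ 0.7219  0.1988]
 [-0.024   0.3682]
 [-0.3573  0.2329]
 [ 0.8982 -0.7418]
 [ 1.035   0.3749]
 [ 0.7244  0.5416]
 [ 0.2901 -1.0547]
 [ 0.5824 -1.1791]
 [-0.7786 -0.3145]
 [-0.8527 -1.2982]]
station ('top',) [526.5105   3.8536  -0.0681] rms px 0.6383088997029193
station ('side',) [527.3698   3.6838  -0.0665] rms px 0.7851091636378702
station ('top', 'side') [526.8404   3.7877  -0.0675] rms px 0.7265864958868878
[[ 0.4565 -1.1281]
 [-0.7153 -0.9314]
 [-0.1873  0.8434]
 [ 0.3119  0.6204]
 [ 0.5122 -1.093 ]
 [ 0.081  -0.0547]
 [-0.38    0.9193]
 [-0.7909 -1.2446]
 [ 0.2565 -0.2067]
 [-0.3842  1.2582]]
top [179.3549 300.6889] 479 area model 505.0553715501446
side [211.7701 178.2478] 335 area model 357.7347576249158
bush ('top',) [453.4642 264.7113] [ 0. -0.]
bush ('side',) [453.7899 264.6018] [0. 0.]
bush ('top', 'side') [453.5704 264.6877] [ 0.0106 -0.0497 -0.0744 -0.004 ]
```

```bash
cat >> fit0.py <<'E'
R=Rot.from_rotvec(ctrl.get_obs()['orientation']).as_matrix(); print("R",R)
def loop(n,p,P): q=proj(n,model(p,list(P)+[P[0]])); return q
t=cv2.imread("pics/top0.png"); s=cv2.imread("pics/side0.png")
g=(0,255,0); y=(0,255,255)
def circ(n,p,r,z): return proj(n,np.c_[p[0]+r*np.cos(a),p[1]+r*np.sin(a),0*a+z])
H0=[(x,yy,24) for x,yy,z in H]; S0=[(x,np.sign(yy)*56,39) for x,yy,z in S]
Si=[(np.sign(x)*60,np.sign(yy)*45,45) for x,yy,z in S]
for n,im in(("top",t),("side",s)):
    bp=[(circ(n,o.x,23,70),g),(circ(n,o.x,23,0),g),(circ(n,o.x,11.5,70),y)]
    sp=[(loop(n,st,S),g),(loop(n,st,Si),y),(circ(n,st,5,70),g),(circ(n,st,9,14),g)]
    hp=[(loop(n,hood,H),g),(loop(n,hood,hh),g),(loop(n,hood,H0),y)]
    if n=="top":
        crop(im,255,220,345,310,8,"o_t_s",sp); crop(im,390,240,490,340,6,"o_t_h",hp); crop(im,155,280,205,325,12,"o_t_b",bp)
    else:
        crop(im,225,210,295,270,10,"o_s_s",sp); crop(im,210,300,310,390,6,"o_s_h",hp)
E
python3 fit0.py | tail -4
```

```text
bush ('top', 'side') [453.5704 264.6877] [ 0.0106 -0.0497 -0.0744 -0.004 ]
R [[ 0.3661 -0.0005 -0.9306]
 [ 0.9306 -0.0012  0.3661]
 [-0.0013 -1.      0.    ]]
```

View pics/o_t_s.png

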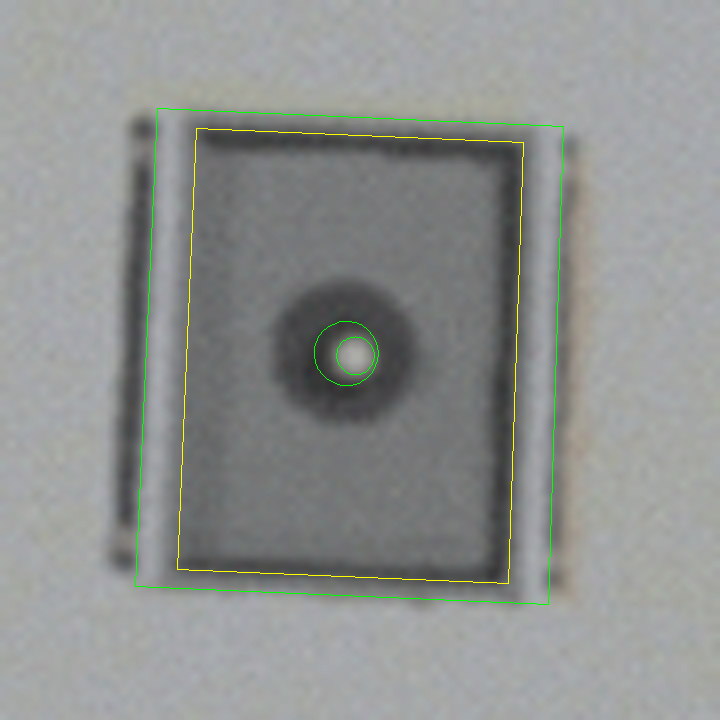

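View pics/o_s_s.png

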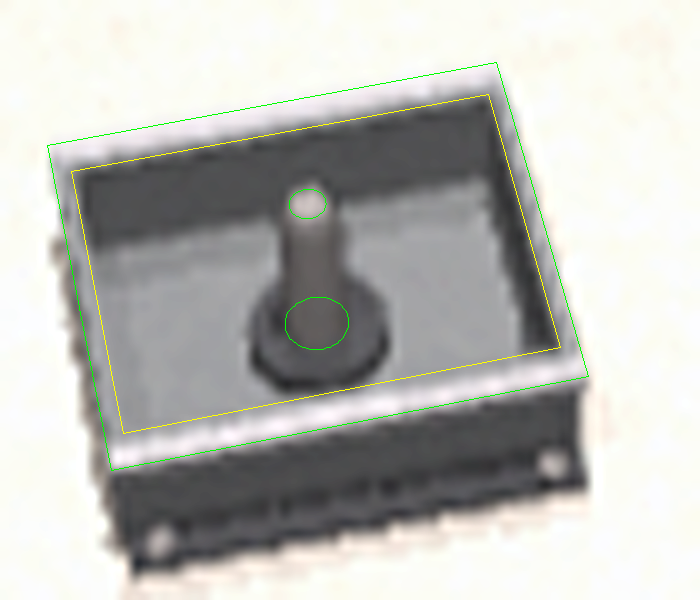

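View pics/o_t_h.png

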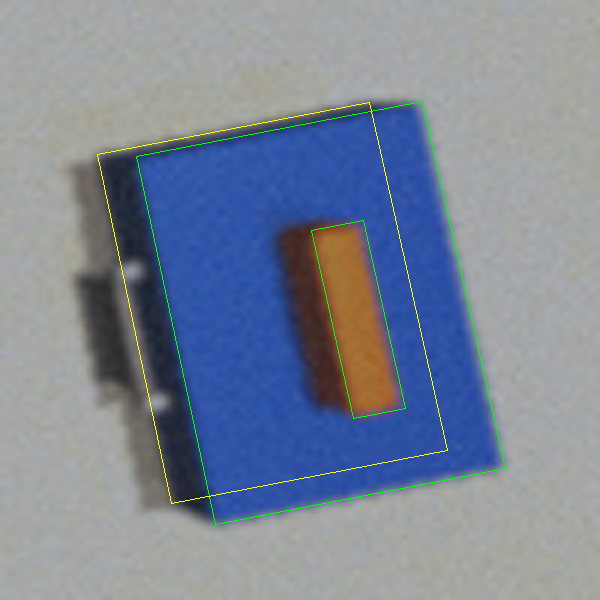

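View pics/o_s_h.png

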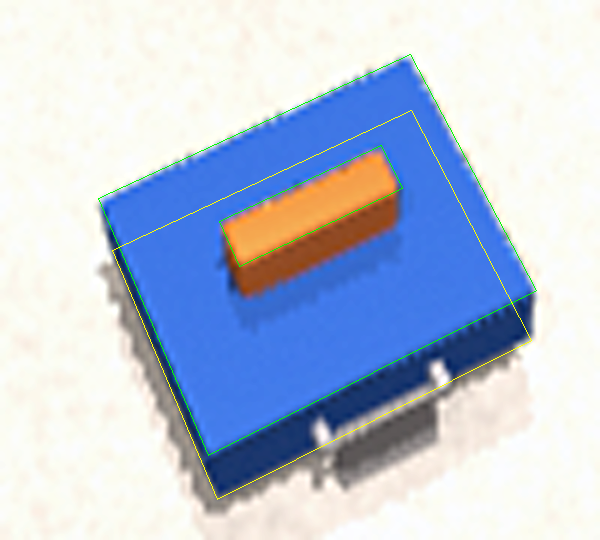

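Run:
```python
from h import *
t=cv2.imread("pics/top0.png").astype(float).mean(2); t=cv2.GaussianBlur(t,(5,5),1)
us=np.arange(10,550,20); vs=[]
for u in us:
    c=t[70:110,u-3:u+4].mean(1); d=np.diff(c); i=np.argmax(d); 
    vs.append(70.5+i+ (0.5*(d[i-1]-d[i+1])/(d[i-1]-2*d[i]+d[i+1])))
vs=np.array(vs); p=np.polyfit(us,vs,1); print(np.c_[us,vs,vs-np.polyval(p,us)]); print(np.polyfit((us-280)/280,vs,2))
```

```text
[[ 10.      91.4597   0.0731]
 [ 30.      90.9232  -0.031 ]
 [ 50.      90.5135  -0.0082]
 [ 70.      90.0641  -0.0252]
 [ 90.      89.5834  -0.0736]
 [110.      89.3797   0.1551]
 [130.      88.7541  -0.038 ]
 [150.      88.397    0.0373]
 [170.      87.8386  -0.0888]
 [190.      87.5576   0.0626]
 [210.      87.0329  -0.0296]
 [230.      86.6008  -0.0293]
 [250.      86.211    0.0133]
 [270.      85.6361  -0.1292]
 [290.      85.491    0.1581]
 [310.      84.8914  -0.0091]
 [330.      84.3886  -0.0795]
 [350.      84.0944   0.0587]
 [370.      83.5699  -0.0334]
 [390.      83.2164   0.0455]
 [410.      82.6022  -0.1363]
 [430.      82.4172   0.1111]
 [450.      81.7663  -0.1074]
 [470.      81.4496   0.0083]
 [490.      81.054    0.0452]
 [510.      80.5772   0.0007]
 [530.      80.1937   0.0496]]
[ 0.0344 -6.0512 85.5385]
```

```bash
cat > cmd.py <<'E'
# bookkeeping of the commanded pose; prints the shift (cm) / yaw turn for a wanted world pose
import json,sys
from h import *
F='cmd.json'
def load():
    try: d=json.load(open(F)); return np.array(d['p']),Rot.from_quat(d['q'])
    except FileNotFoundError:
        R=Rot.from_rotvec(ctrl.get_obs()['orientation']).as_matrix()
        x=R[:,0]; yaw=np.arctan2(x[1],x[0]); return np.array([228.772,581.608,222.675]),tool(yaw)
def tool(yaw):
    x=np.array([np.cos(yaw),np.sin(yaw),0]); y=np.array([0,0,-1.]); return Rot.from_matrix(np.c_[x,y,np.cross(x,y)])
def done(dcm,w=(0,0,0)):   # register the last row of a call made
    p,R=load(); p2=p+R.apply(np.array(dcm)*10); R2=R*Rot.from_rotvec(w)
    json.dump({'p':p2.tolist(),'q':R2.as_quat().tolist()},open(F,'w')); print("cmd",p2,"yaw",np.arctan2(*R2.as_matrix()[1::-1,0]))
def plan(p2,yaw):
    p,R=load(); d=R.inv().apply(np.array(p2)-p)/10; w=(R.inv()*tool(yaw)).as_rotvec()
    print("delta cm",d.round(3),"dist",np.linalg.norm(d),"rot",w.round(4)); 
def obs():
    o=ctrl.get_obs(); R=Rot.from_rotvec(o['orientation']).as_matrix()
    print("t",o['t'],"pos",o['ee_pos'],"yaw",np.arctan2(R[1,0],R[0,0]),"down",R[:,1],"F",o['ft_force'],"w",o['width'],"q",np.array(o['qpos']))
E
python3 -c "
from cmd import *
" ; mv cmd.py rc.py; python3 -c "
from rc import *
plan([453.6,264.7,140],1.5708)"
```

```text
delta cm [-21.261   8.268 -32.523] dist 39.72574299783453 rot [ 0.     -0.3748  0.    ]
```

>>> carry_out(
  delta_pos=[
    [-1.5,0.5,-2],
    [-3.5,1,-5],
    [-6,2,-9],
    [-8.5,3,-13],
    [-11,4,-17],
    [-13.5,5,-20.5],
    [-16,6,-24.5],
    [-18.5,7,-28.3],
    [-20.5,8,-31.4],
    [-21.26,8.27,-32.52],
    [-21.26,8.27,-32.52],
    [-21.26,8.27,-32.52],
  ],
  rotation=[
    [0,-0.04,0],
    [0,-0.08,0],
    [0,-0.12,0],
    [0,-0.16,0],
    [0,-0.2,0],
    [0,-0.24,0],
    [0,-0.28,0],
    [0,-0.32,0],
    [0,-0.36,0],
    [0,-0.375,0],
    [0,-0.375,0],
    [0,-0.375,0],
  ],
  hand=0,
)

```text
t: 1.1
ee_pos: [454.1, 262.6, 139.2]
orientation: [-1.211, -1.205, 1.207]
ft_force: [-0.3, 0.3, 0.2]
width: 87.5
```

Run:
```python
from rc import *
done([-21.26,8.27,-32.52],[0,-.375,0]); obs()
s=snap("side","s1"); t=snap("top","t1")
crop(s,150,110,290,215,5,"s1c");
```

```text
cmd [553.0705 367.6353 139.975 ] yaw 1.9415694759424358
t 1.1 pos [454.1395 262.6373 139.1745] yaw 1.566569475942436 down [-0.0016 -0.0008 -1.    ] F [-0.3355  0.2724  0.2262] w 87.50943085432277 q [ 0.5016  0.3968  1.9099  0.      0.8367 -1.065 ]
```

View pics/s1c.png

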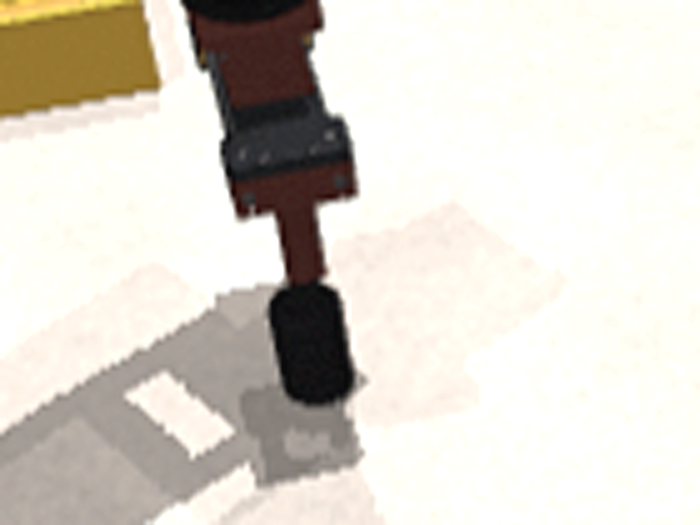

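View pics/t1.png

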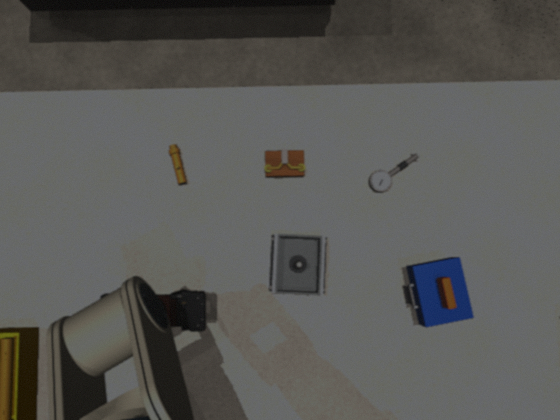

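Run:
```python
from rc import *
json.dump({'p':[453.6,264.7,140.0],'q':tool(1.5695).as_quat().tolist()},open(F,'w'))
obs(); plan([453.6,264.7,39],1.5695)
```

```text
t 1.2 pos [453.3107 264.9577 139.9134] yaw 1.5701387356372343 down [-0.0005  0.0001 -1.    ] F [0.6102 0.6913 0.3805] w 88.11875846225546 q [ 0.5061  0.3957  1.9094  0.0004  0.8369 -1.0643]
delta cm [ 0.  10.1  0. ] dist 10.1 rot [0. 0. 0.]
```

>>> carry_out(
  delta_pos=[
    [0,1.5,0],
    [0,4,0],
    [0,6.5,0],
    [0,8.5,0],
    [0,9.7,0],
    [0,10.1,0],
    [0,10.1,0],
  ],
  rotation=[
    [0,0,0],
    [0,0,0],
    [0,0,0],
    [0,0,0],
    [0,0,0],
    [0,0,0],
    [0,0,0],
  ],
)

```text
t: 1.78
ee_pos: [452.7, 265.5, 38.5]
orientation: [-1.208, -1.209, 1.212]
ft_force: [-0.6, -0.2, 0.6]
width: 88.0
```

Run:
```python
from rc import *
done([0,10.1,0]); obs()
s=snap("side","s2"); 
crop(s,150,110,290,215,5,"s2c");
```

```text
cmd [453.6 264.7  39. ] yaw 1.5695
t 1.7833 pos [452.7399 265.4562  38.4915] yaw 1.5725706057666717 down [-0.0012 -0.0006 -1.    ] F [-0.5954 -0.1906  0.5651] w 87.99304773898714 q [ 0.5076  0.5699  1.9457  0.0001  0.6273 -1.065 ]
```

View pics/s2c.png

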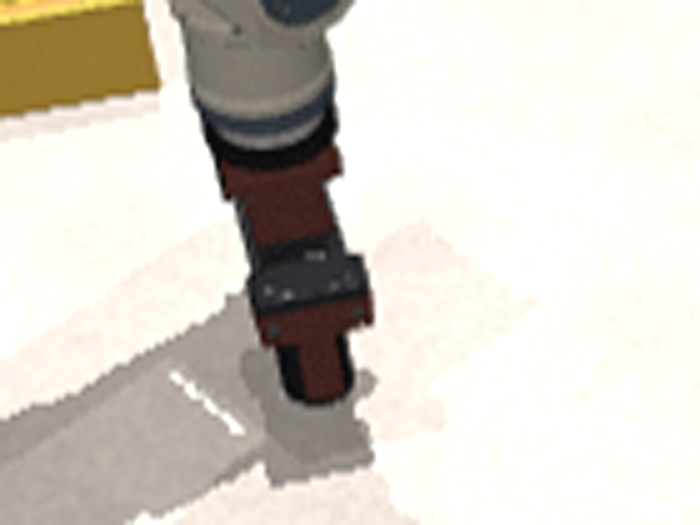

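>>> carry_out(
  delta_pos=[
    [0,0,0],
    [0,0,0],
    [0,0,0],
    [0,0,0],
    [0,0,0],
    [0,0,0],
    [0,0,0],
    [0,0,0],
  ],
  rotation=[
    [0,0,0],
    [0,0,0],
    [0,0,0],
    [0,0,0],
    [0,0,0],
    [0,0,0],
    [0,0,0],
    [0,0,0],
  ],
  hand=255,
)

```text
t: 2.5
ee_pos: [453.7, 264.7, 39.2]
orientation: [-1.209, -1.21, 1.209]
ft_force: [-0.6, 0.3, 2.5]
width: 46.0
```

>>> carry_out(
  delta_pos=[
    [0,-0.5,0],
    [0,-2,0],
    [0,-4.5,0],
    [0,-7,0],
    [0,-9,0],
    [0,-10,0],
    [0,-10.1,0],
  ],
  rotation=[
    [0,0,0],
    [0,0,0],
    [0,0,0],
    [0,0,0],
    [0,0,0],
    [0,0,0],
    [0,0,0],
  ],
)

```text
t: 3.08
ee_pos: [454.6, 265.3, 142.0]
orientation: [-1.21, -1.213, 1.206]
ft_force: [1.0, 0.8, -0.2]
width: 46.2
```

Run:
```python
from rc import *
done([0,-10.1,0]); obs(); plan([526.8,3.8,140],1.5695)
```

```text
cmd [453.6 264.7 140. ] yaw 1.5695
t 3.0833 pos [454.6264 265.3065 142.038 ] yaw 1.5710155342092578 down [ 0.0033  0.0018 -1.    ] F [ 1.0313  0.7919 -0.2262] w 46.15926555910283 q [ 0.5057  0.3924  1.9081 -0.      0.8374 -1.0653]
delta cm [-26.08    0.     -7.354] dist 27.09742607702805 rot [0. 0. 0.]
```

>>> carry_out(
  delta_pos=[
    [-0.7,0,-0.2],
    [-2.5,0,-0.7],
    [-5.3,0,-1.5],
    [-8.5,0,-2.4],
    [-11.7,0,-3.3],
    [-15,0,-4.2],
    [-18.2,0,-5.1],
    [-21.2,0,-6],
    [-23.8,0,-6.7],
    [-25.4,0,-7.2],
    [-26.1,0,-7.4],
    [-26.1,0,-7.4],
  ],
  rotation=[
    [0,0,0],
    [0,0,0],
    [0,0,0],
    [0,0,0],
    [0,0,0],
    [0,0,0],
    [0,0,0],
    [0,0,0],
    [0,0,0],
    [0,0,0],
    [0,0,0],
    [0,0,0],
  ],
)

```text
t: 4.08
ee_pos: [527.0, 2.2, 138.6]
orientation: [-1.209, -1.206, 1.209]
ft_force: [-1.0, 0.6, -1.7]
width: 46.3
```

>>> carry_out(
  delta_pos=[
    [0,0,0],
    [0,0,0],
    [0,0,0],
  ],
  rotation=[
    [0,0,0],
    [0,0,0],
    [0,0,0],
  ],
)

```text
t: 4.33
ee_pos: [527.1, 4.8, 139.7]
orientation: [-1.208, -1.21, 1.211]
ft_force: [1.0, -0.5, -0.7]
width: 46.1
```

Run:
```python
from rc import *
done([-26.1,0,-7.4]); obs()
s=snap("side","s3"); t=snap("top","t3")
crop(s,200,130,320,270,4,"s3c"); crop(t,230,200,370,320,5,"t3c")
```

```text
cmd [527.2616   3.6043 140.    ] yaw 1.5695
t 4.3333 pos [527.0781   4.7733 139.662 ] yaw 1.572379773165829 down [-0.0008  0.0001 -1.    ] F [ 0.9534 -0.5398 -0.6829] w 46.06592123316135 q [-0.0136  0.3988  1.9049  0.0002  0.8387 -1.5861]
```

View pics/s3c.png

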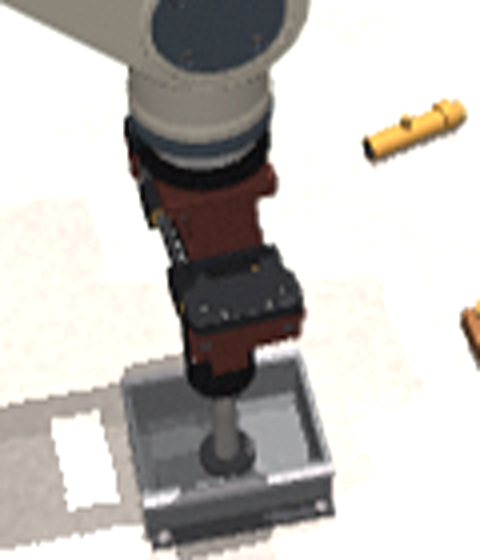

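View pics/t3c.png

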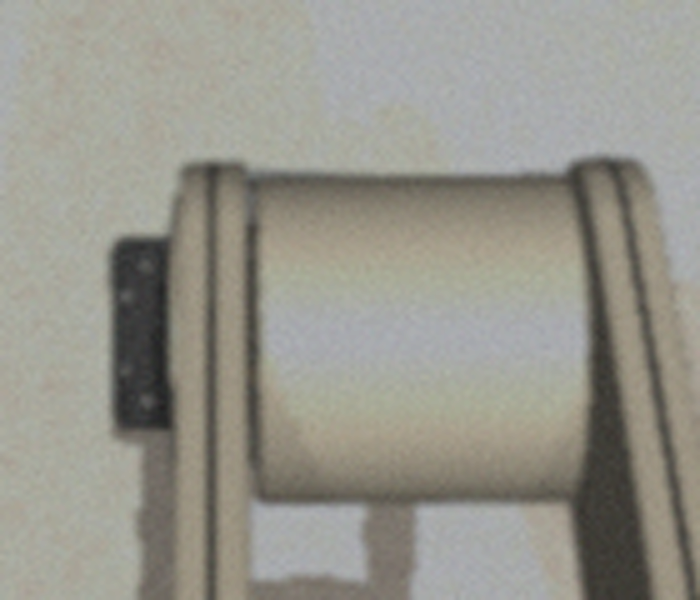

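Run:
```python
from rc import *
a=np.linspace(0,2*np.pi,80)
def circ(n,p,r,z): return proj(n,np.c_[p[0]+r*np.cos(a),p[1]+r*np.sin(a),0*a+z])
s=cv2.imread("pics/s3.png"); n="side"
p=[527.1,4.3]; g=(0,255,0)
crop(s,230,205,290,270,10,"o3",[(circ(n,p,23,101),g),(circ(n,p,23,120),g),(circ(n,[526.8,3.8],9,63),(0,255,255)),(circ(n,[526.8,3.8],9,14),(0,255,255))])
```

```text
(no output)
```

View pics/o3.png

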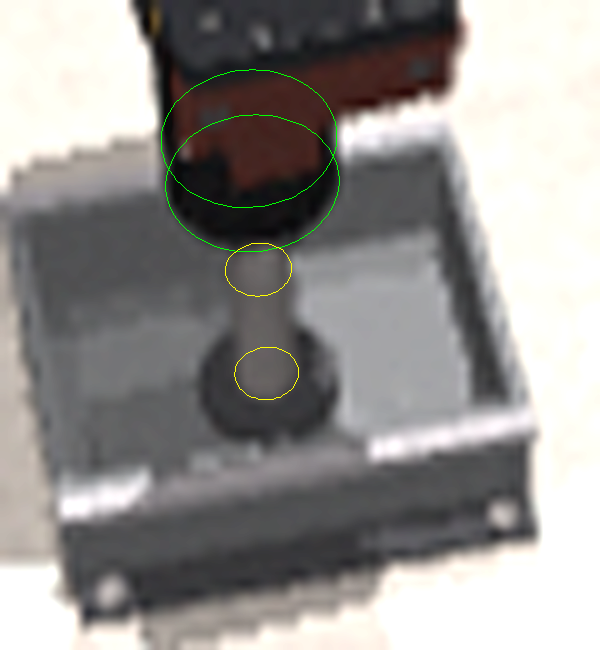

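```bash
cat > edge.py <<'E'
from h import *
from scipy.optimize import least_squares
from scipy.ndimage import map_coordinates
def model(p,P):
    c,s=np.cos(p[2]),np.sin(p[2]); P=np.array(P,float)
    return np.c_[p[0]+c*P[:,0]-s*P[:,1],p[1]+s*P[:,0]+c*P[:,1],P[:,2]+(p[3] if len(p)>3 else 0)]
def seg(A,B,n=24,trim=.08):
    w=np.linspace(trim,1-trim,n)[:,None]; return np.array(A)*(1-w)+np.array(B)*w
def norms(q):
    t=np.gradient(q,axis=0); t/=np.linalg.norm(t,axis=1)[:,None]; return np.c_[-t[:,1],t[:,0]]
def edges(im,q,rng=3.,pol=0,blur=.7):
    g=cv2.GaussianBlur(im.astype(np.float32).mean(2) if im.ndim==3 else im.astype(np.float32),(0,0),blur); n=norms(q); k=np.arange(-rng-.5,rng+.51,.1)
    S=np.stack([map_coordinates(g,[q[:,1]+d*n[:,1],q[:,0]+d*n[:,0]],order=1) for d in k],1)
    G=np.gradient(S,axis=1)/.1; G=cv2.GaussianBlur(G,(0,0),3) if False else G
    G={0:np.abs(G),1:G,-1:-G}[pol]; i=G[:,5:-5].argmax(1)+5
    d=k[i]; return d,n,G[np.arange(len(i)),i]
def fit(obs,p0,free,rng=3,its=4,thr=1.0,label=""):
    # obs: list of (cam,img,P,pol)
    p=np.array(p0,float); free=list(free)
    for it in range(its):
        T=[]
        for n,im,P,pol in obs:
            q=proj(n,model(p,P)); d,nn,G=edges(im,q,rng if it<2 else 2.,pol)
            ok=np.abs(d-np.median(d))<thr; T.append((n,P,q+d[:,None]*nn,nn,ok))
        def r(x):
            pp=p.copy(); pp[free]=x
            return np.concatenate([(((proj(n,model(pp,P))-m)*nn).sum(1))[ok] for n,P,m,nn,ok in T])
        o=least_squares(r,p[free],loss='soft_l1',f_scale=.3); p[free]=o.x
    f=r(o.x); i=0; out=[]
    for n,P,m,nn,ok in T: k=ok.sum(); out.append((n,round(float(f[i:i+k].mean()),2),int(k))); i+=k
    print(label,p,"rms",np.sqrt((f**2).mean()).round(3),[x[1] for x in out]); return p
def ring(r,z,n=60,a0=0,a1=2*np.pi):
    a=np.linspace(a0,a1,n); return np.c_[r*np.cos(a),r*np.sin(a),0*a+z]
E
cat > f1.py <<'E'
from edge import *
s0=cv2.imread("pics/side0.png"); t0=cv2.imread("pics/top0.png"); s3=cv2.imread("pics/s3.png")
c=[(65,56,45),(65,-56,45),(-65,-56,45),(-65,56,45)]
inn=[(60,45,45),(60,-45,45),(-60,-45,45),(-60,45,45)]
SS=lambda im,n,ks,q=c:[(n,im,seg(q[k],q[(k+1)%4]),0) for k in ks]
p0=[526.8,3.8,-.0675]
for lab,o in (("top outer",SS(t0,"top",[0,1,2,3])),("side outer",SS(s0,"side",[0,1,2,3])),("both",SS(t0,"top",[0,1,2,3])+SS(s0,"side",[0,1,2,3]))): fit(o,p0,[0,1,2],label="station "+lab,rng=2)
fit([("top",t0,ring(5,70),0)],p0,[0,1],label="arbor tip top",rng=2)
fit([("side",s0,ring(5,70),0)],p0,[0,1],label="arbor tip side",rng=2)
h=[(65,52,74),(65,-52,74),(-65,-52,74),(-65,52,74)]
k=[(32,9,110),(32,-9,110),(-32,-9,110),(-32,9,110)]
p0=[461.9,-298.5,.16]
fit(SS(t0,"top",[0,1,2,3],h),p0,[0,1,2],label="hood top"); fit(SS(s0,"side",[0,1,2,3],h),p0,[0,1,2],label="hood side")
fit(SS(t0,"top",[0,1,2,3],h)+SS(s0,"side",[0,1,2,3],h),p0,[0,1,2],label="hood both")
fit(SS(t0,"top",[0,1,2,3],k),p0,[0,1,2],label="handle top",rng=1.5); fit(SS(s0,"side",[0,1,2,3],k),p0,[0,1,2],label="handle side",rng=1.5)
# bushing bottom arc facing the side camera (camera towards -y)
B=ring(23,0,40,-np.pi*.9,-np.pi*.2)
fit([("side",s0,B,0)],[453.6,264.7,0],[0,1],label="bush s0 foot")
B=ring(23,100.5,40,-np.pi*.85,-np.pi*.25)
fit([("side",s3,B,0)],[527.1,4.3,0],[0,1],label="bush s3 foot")
fit(SS(s3,"side",[0,2,3]),[526.8,3.8,-.0675],[0,1,2],label="station s3")
E
python3 f1.py
```

```text
station top outer [525.2558   4.5953  -0.0728] rms 0.969 [-0.78, -0.18, -1.67, -0.22]
station side outer [522.5466   1.033   -0.0763] rms 0.947 [-0.02, -0.58, -0.07, -1.65]
station both [523.6223   3.9101  -0.0787] rms 1.014 [-0.24, -0.48, -1.6, 0.23, -0.33, 0.36, 0.18, -2.0]
arbor tip top [526.566    3.8828  -0.0675] rms 0.426 [0.19]
arbor tip side [527.1837   3.3498  -0.0675] rms 0.365 [0.12]
hood top [ 462.624  -297.5505    0.1712] rms 0.695 [1.04, -0.14, 0.78, -0.11]
hood side [ 460.9342 -299.1256    0.1639] rms 0.542 [0.35, -0.11, 1.04, -0.19]
hood both [ 461.5386 -298.6109    0.1667] rms 0.817 [1.64, -0.39, 0.2, 0.32, 0.07, 0.23, 1.48, -0.38]
handle top [ 459.9258 -298.3314    0.1667] rms 0.676 [-0.31, -0.07, -1.17, 0.0]
handle side [ 461.4481 -299.074     0.1676] rms 0.495 [-0.54, -0.06, -0.51, -0.15]
bush s0 foot [454.136  267.9874   0.    ] rms 0.287 [-0.01]
bush s3 foot [527.2489   6.5128   0.    ] rms 0.325 [0.01]
station s3 [525.3753  11.5369  -0.1058] rms 0.572 [-0.53, -0.36, 0.0]
```

>>> carry_out(
  delta_pos=[
    [0,0.6,0],
    [0,1.6,0],
    [0,2.3,0],
    [0,2.8,0],
    [0,3.2,0],
    [0,3.6,0],
    [0,4,0],
    [0,4.4,0],
    [0,4.5,0],
    [0,4.5,0],
  ],
  rotation=[
    [0,0,0],
    [0,0,0],
    [0,0,0],
    [0,0,0],
    [0,0,0],
    [0,0,0],
    [0,0,0],
    [0,0,0],
    [0,0,0],
    [0,0,0],
  ],
)

```text
t: 5.27
ee_pos: [527.5, 3.7, 94.7]
orientation: [-1.209, -1.209, 1.21]
ft_force: [0.2, -0.6, -1.9]
width: 45.9
```

Run:
```python
from rc import *
done([0,4.5,0]); obs()
s=snap("side","s4"); crop(s,210,160,310,270,5,"s4c")
```

```text
cmd [527.2616   3.6043  95.    ] yaw 1.5695
t 5.2667 pos [527.4662   3.6883  94.6645] yaw 1.5708817502612198 down [-0.0005 -0.     -1.    ] F [ 0.2287 -0.5722 -1.9333] w 45.90637712599515 q [-0.0156  0.4727  1.9255 -0.      0.7439 -1.5864]
```

View pics/s4c.png

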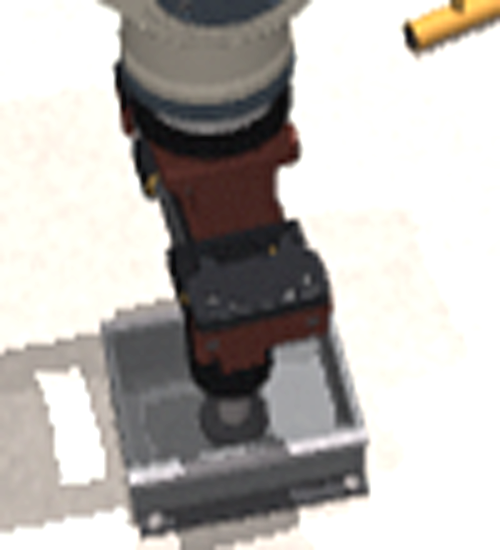

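>>> carry_out(
  delta_pos=[
    [0,0.4,0],
    [0,1.2,0],
    [0,2.1,0],
    [0,2.9,0],
    [0,3.4,0],
    [0,3.7,0],
    [0,3.9,0],
    [0,4.05,0],
    [0,4.15,0],
    [0,4.2,0],
    [0,4.2,0],
  ],
  rotation=[
    [0,0,0],
    [0,0,0],
    [0,0,0],
    [0,0,0],
    [0,0,0],
    [0,0,0],
    [0,0,0],
    [0,0,0],
    [0,0,0],
    [0,0,0],
    [0,0,0],
  ],
)

```text
t: 6.23
ee_pos: [527.8, 3.7, 53.2]
orientation: [-1.209, -1.21, 1.209]
ft_force: [1.4, -0.2, -1.4]
width: 46.0
```

>>> carry_out(
  delta_pos=[
    [0,0.03,0],
    [0,0.06,0],
    [0,0.1,0],
    [0,0.13,0],
    [0,0.13,0],
  ],
  rotation=[
    [0,0,0],
    [0,0,0],
    [0,0,0],
    [0,0,0],
    [0,0,0],
  ],
)

```text
t: 6.65
ee_pos: [528.0, 3.8, 53.1]
orientation: [-1.21, -1.21, 1.209]
ft_force: [-4.3, 1.3, 13.5]
width: 46.0
```

Run:
```python
from rc import *
done([0,4.2,0]);done([0,.13,0]); obs()
s=snap("side","s5"); crop(s,210,160,310,270,5,"s5c")
```

```text
cmd [527.2616   3.6043  53.    ] yaw 1.5695
cmd [527.2616   3.6043  51.7   ] yaw 1.5695
t 6.65 pos [528.0385   3.7585  53.0527] yaw 1.5710475569130056 down [ 0.001 -0.    -1.   ] F [-4.266   1.275  13.4849] w 45.95746006838982 q [-0.0154  0.5458  1.9376  0.      0.6572 -1.5865]
```

View pics/s5c.png

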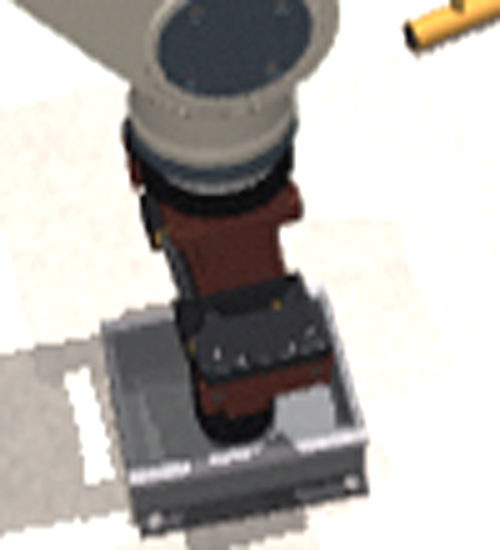

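>>> carry_out(
  delta_pos=[
    [0,-0.05,0],
    [0,-0.09,0],
    [0,-0.09,0],
  ],
  rotation=[
    [0,0,0],
    [0,0,0],
    [0,0,0],
  ],
)

```text
t: 6.95
ee_pos: [527.9, 3.7, 53.1]
orientation: [-1.21, -1.21, 1.209]
ft_force: [-1.3, -0.3, 7.7]
width: 46.2
```

>>> carry_out(
  delta_pos=[
    [0,0,0],
    [0,0,0],
    [0,0,0],
    [0,0,0],
    [0,0,0],
    [0,0,0],
  ],
  rotation=[
    [0,0,0],
    [0,0,0],
    [0,0,0],
    [0,0,0],
    [0,0,0],
    [0,0,0],
  ],
  hand=0,
)

```text
t: 7.45
ee_pos: [527.6, 3.7, 52.5]
orientation: [-1.209, -1.209, 1.209]
ft_force: [-0.2, -0.1, -0.3]
width: 82.4
```

>>> carry_out(
  delta_pos=[
    [0,-0.5,0],
    [0,-2,0],
    [0,-4.5,0],
    [0,-7.5,0],
    [0,-10,0],
    [0,-11.5,0],
    [0,-12,0],
  ],
  rotation=[
    [0,0,0],
    [0,0,0],
    [0,0,0],
    [0,0,0],
    [0,0,0],
    [0,0,0],
    [0,0,0],
  ],
)

```text
t: 8.03
ee_pos: [529.2, 3.7, 175.6]
orientation: [-1.213, -1.213, 1.207]
ft_force: [1.0, -0.3, 0.3]
width: 87.9
```

Run:
```python
from rc import *
done([0,-.09,0]);done([0,-12,0]); obs(); plan([461.3,-298.7,160],1.5708+.165)
```

```text
cmd [527.2616   3.6043  52.6   ] yaw 1.5695
cmd [527.2616   3.6043 172.6   ] yaw 1.5695
t 8.0333 pos [529.1711   3.7268 175.6352] yaw 1.5710681680293566 down [ 0.0048 -0.0001 -1.    ] F [ 0.9959 -0.2567  0.2942] w 87.92600582971255 q [-0.0154  0.345   1.8814 -0.      0.9104 -1.5865]
delta cm [-30.239   1.26    6.557] dist 30.967333865472085 rot [ 0.     -0.1663  0.    ]
```

>>> carry_out(
  delta_pos=[
    [-1,0,0.2],
    [-3.5,0.1,0.7],
    [-7,0.2,1.5],
    [-10.5,0.4,2.3],
    [-14,0.5,3],
    [-17.5,0.7,3.8],
    [-21,0.9,4.5],
    [-24.5,1,5.3],
    [-27.5,1.1,6],
    [-29.5,1.2,6.4],
    [-30.24,1.26,6.56],
    [-30.24,1.26,6.56],
  ],
  rotation=[
    [0,0,0],
    [0,-0.02,0],
    [0,-0.04,0],
    [0,-0.06,0],
    [0,-0.08,0],
    [0,-0.1,0],
    [0,-0.12,0],
    [0,-0.14,0],
    [0,-0.15,0],
    [0,-0.16,0],
    [0,-0.166,0],
    [0,-0.166,0],
  ],
)

```text
t: 9.03
ee_pos: [460.6, -299.9, 158.5]
orientation: [-1.125, -1.328, 1.329]
ft_force: [0.5, 0.0, 0.6]
width: 87.7
```

Run:
```python
from rc import *
done([-30.24,1.26,6.56],[0,-.166,0]); obs()
s=snap("side","s6"); t=snap("top","t6"); obs()
crop(t,250,220,350,310,6,"t6c"); crop(s,200,230,330,390,4,"s6c")
```

```text
cmd [ 461.2696 -298.7104  160.    ] yaw 1.7355
t 9.0333 pos [ 460.6465 -299.905   158.5389] yaw 1.7344428835337327 down [-0.0019  0.0012 -1.    ] F [0.4533 0.0066 0.6076] w 87.69777889369732 q [-0.5987  0.4001  1.8436 -0.0002  0.9001 -2.333 ]
t 9.1333 pos [ 461.4066 -297.8946  159.0525] yaw 1.7362236133059492 down [-0.0016  0.0014 -1.    ] F [0.8936 0.236  0.2633] w 87.86556107276452 q [-0.5951  0.3987  1.8444  0.0004  0.9005 -2.3316]
```

View pics/t6c.png

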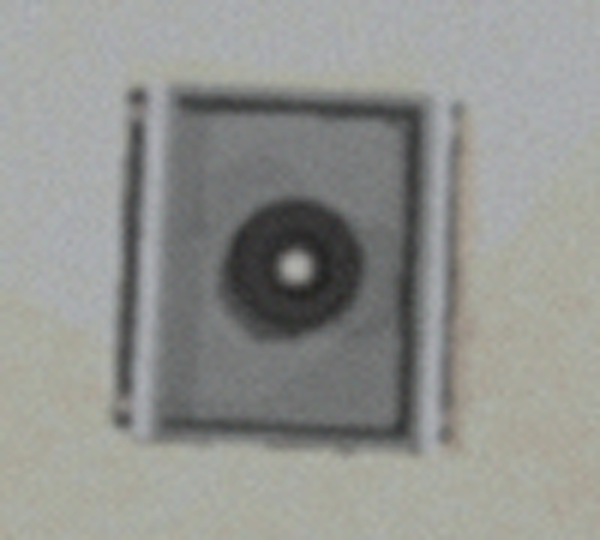

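View pics/s6.png

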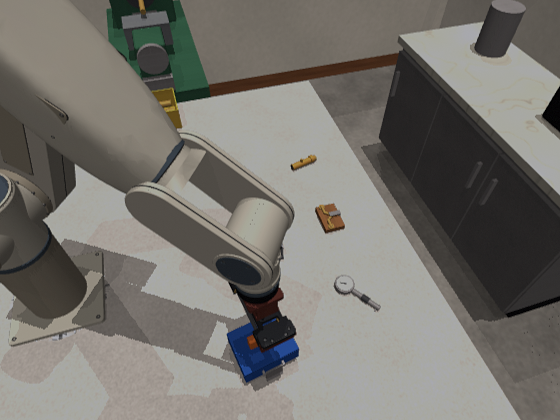

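View pics/s6c.png

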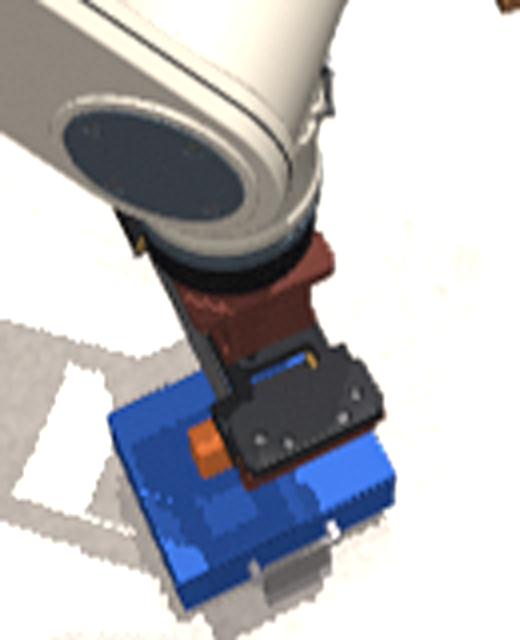

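>>> carry_out(
  delta_pos=[
    [0,0.6,0],
    [0,2,0],
    [0,4,0],
    [0,5.8,0],
    [0,7.2,0],
    [0,7.9,0],
    [0,8.1,0],
    [0,8.1,0],
    [0,8.1,0],
  ],
  rotation=[
    [0,0,0],
    [0,0,0],
    [0,0,0],
    [0,0,0],
    [0,0,0],
    [0,0,0],
    [0,0,0],
    [0,0,0],
    [0,0,0],
  ],
)

```text
t: 9.88
ee_pos: [462.6, -298.5, 79.5]
orientation: [-1.126, -1.331, 1.331]
ft_force: [0.5, 0.1, -0.6]
width: 87.9
```

Run:
```python
from rc import *
done([0,8.1,0]); obs()
s=snap("side","s7"); crop(s,200,280,320,390,5,"s7c")
```

```text
cmd [ 461.2696 -298.7104   79.    ] yaw 1.7355
t 9.8833 pos [ 462.6062 -298.472    79.5029] yaw 1.7377021295986768 down [ 0.0006 -0.0004 -1.    ] F [ 0.5368  0.0743 -0.6096] w 87.85987893282787 q [-0.5946  0.5233  1.8806 -0.      0.7369 -2.3323]
```

View pics/s7c.png

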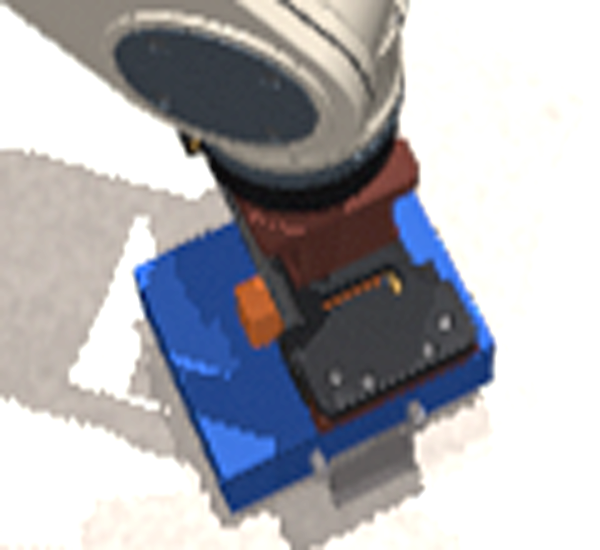

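Run:
```python
from rc import *
from edge import model
s=cv2.imread("pics/s7.png")
p=[462.0,-298.5,.165]
def box(hx,hy,z): return proj("side",model(p,[(hx,hy,z),(hx,-hy,z),(-hx,-hy,z),(-hx,hy,z),(hx,hy,z)]))
g=(0,255,0);y=(0,255,255)
crop(s,200,280,320,390,6,"o7",[(box(32,9,110),g),(box(32,9,74),g),(box(65,52,74),g),(box(37.5,89,160),y),(box(10,50,79),(255,0,255)),(box(37.5,57,140),(255,255,0))])
```

```text
(no output)
```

View pics/o7.png

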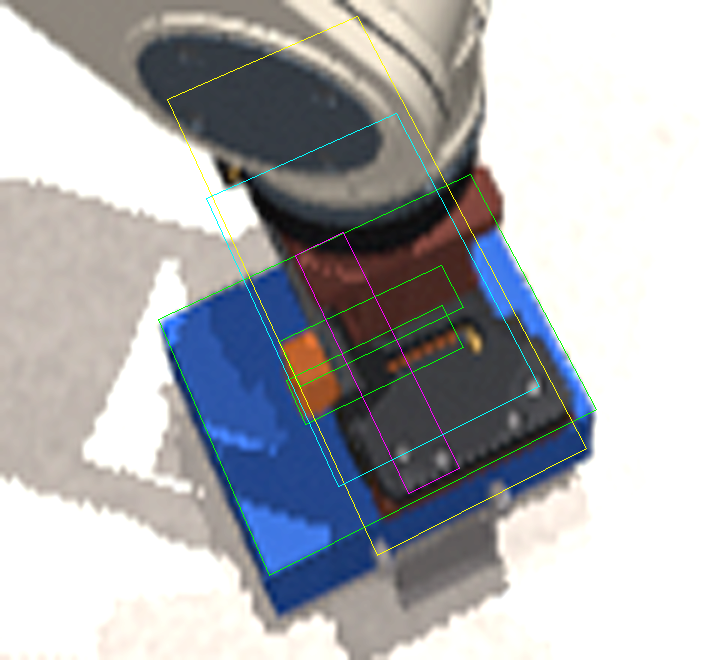

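>>> carry_out(
  delta_pos=[
    [0,0,0],
    [0,0,0],
    [0,0,0],
    [0,0,0],
    [0,0,0],
    [0,0,0],
    [0,0,0],
    [0,0,0],
    [0,0,0],
    [0,0,0],
    [0,0,0],
    [0,0,0],
  ],
  rotation=[
    [0,0,0],
    [0,0,0],
    [0,0,0],
    [0,0,0],
    [0,0,0],
    [0,0,0],
    [0,0,0],
    [0,0,0],
    [0,0,0],
    [0,0,0],
    [0,0,0],
    [0,0,0],
  ],
  hand=255,
)

```text
t: 10.93
ee_pos: [462.0, -298.7, 78.9]
orientation: [-1.126, -1.331, 1.331]
ft_force: [-0.9, -0.7, 0.9]
width: 17.9
```

Run:
```python
from rc import *
obs(); plan([461.3,-298.7,240],1.7355)
```

```text
t 10.9333 pos [ 462.0411 -298.6779   78.9496] yaw 1.7370081839850617 down [-0.0001  0.     -1.    ] F [-0.8931 -0.663   0.8862] w 17.93942852167852 q [-0.5955  0.5241  1.881  -0.      0.7365 -2.3325]
delta cm [  0.001 -16.1    -0.003] dist 16.10000031989374 rot [ 0. -0.  0.]
```

>>> carry_out(
  delta_pos=[
    [0,-0.3,0],
    [0,-1,0],
    [0,-2.2,0],
    [0,-3.7,0],
    [0,-5.3,0],
    [0,-7,0],
    [0,-8.6,0],
    [0,-9.8,0],
    [0,-10.6,0],
    [0,-11,0],
    [0,-11.1,0],
    [0,-11.1,0],
  ],
  rotation=[
    [0,0,0],
    [0,0,0],
    [0,0,0],
    [0,0,0],
    [0,0,0],
    [0,0,0],
    [0,0,0],
    [0,0,0],
    [0,0,0],
    [0,0,0],
    [0,0,0],
    [0,0,0],
  ],
)

```text
t: 11.93
ee_pos: [461.9, -298.6, 189.9]
orientation: [-1.126, -1.33, 1.331]
ft_force: [-0.4, -0.4, -2.2]
width: 17.8
```

```bash
cat > f2.py <<'E'
from rc import *
from edge import *
done([0,-11.1,0]); obs()
t0=cv2.imread("pics/top0.png"); t6=cv2.imread("pics/t6.png"); s0=cv2.imread("pics/side0.png")
for nm,n,im in(("t0","top",t0),("t6","top",t6),("s0","side",s0)):
    g=cv2.GaussianBlur(im.astype(np.float32).mean(2),(0,0),.6)
    W=[]
    for sg in(1,-1):
        L=[]
        for x in np.linspace(-56,56,57):
            ys=np.arange(-9,9.01,.5)+53*sg
            P=model([526.8,3.7,-.0675],np.c_[0*ys+x,ys,0*ys+45]); q=proj(n,P)
            v=map_coordinates(g,[q[:,1],q[:,0]],order=1)
            if n=="top": i=v[4:-4].argmax()+4; yy=ys[i-3:i+4]; a=np.polyfit(yy,v[i-3:i+4],2); L.append((x,-a[1]/2/a[0] if a[0]<0 else np.nan))
            else:
                L.append((x,ys[v.argmax()]))
        L=np.array(L); L=L[np.isfinite(L[:,1])&(abs(L[:,1]-53*sg)<8)]; 
        for _ in range(3):
            c=np.polyfit(L[:,0],L[:,1],1); r=L[:,1]-np.polyval(c,L[:,0]); L=L[abs(r)<max(.5,2*r.std())]
        W.append(c); print(nm,sg,"slope",c[0],"off",c[1]-53*sg,len(L),r.std())
    print(nm,"yaw",-.0675+np.mean([w[0] for w in W]),"centre y shift",(W[0][1]+W[1][1])/2,"half width",(W[0][1]-W[1][1])/2)
E
python3 f2.py
```

```text
cmd [ 461.2696 -298.7104  190.    ] yaw 1.7355
t 11.9333 pos [ 461.8714 -298.565   189.8505] yaw 1.7369903546660972 down [-0.0003  0.0002 -1.    ] F [-0.3553 -0.3602 -2.216 ] w 17.752905480689527 q [-0.5955  0.3561  1.823  -0.      0.9629 -2.3325]
t0 1 slope -0.0073833053272412165 off -0.9153252435636077 56 0.20491762807586558
t0 -1 slope -0.009332897920538168 off 0.9369523007003409 55 0.21038837742394922
t0 yaw -0.0758581016238897 centre y shift 0.010813528568366593 half width 52.07386122786802
t6 1 slope -0.008125035168578078 off -0.8968622448873873 57 0.22606087165540445
t6 -1 slope -0.007643068355479852 off 0.8994560481480889 55 0.17095072996131672
t6 yaw -0.07538405176202898 centre y shift 0.0012969016303507885 half width 52.10184085348226
s0 1 slope -0.25000000000000416 off 18.000000000000185 2 7.105427357601002e-15
s0 -1 slope -0.007664635727249137 off 0.9473684210526585 57 0.8294654013296552
s0 yaw -0.19633231786362665 centre y shift 9.473684210526422 half width 61.52631578947376
```

Run:
```python
from rc import *
plan([526.5,3.5,190],1.494)
```

```text
delta cm [ 28.743   0.    -11.39 ] dist 30.91700744149666 rot [0.     0.2415 0.    ]
```

>>> carry_out(
  delta_pos=[
    [0.6,0,-0.2],
    [2.2,0,-0.9],
    [4.8,0,-1.9],
    [7.9,0,-3.1],
    [11.2,0,-4.4],
    [14.6,0,-5.8],
    [18,0,-7.1],
    [21.3,0,-8.4],
    [24.3,0,-9.6],
    [26.7,0,-10.6],
    [28.2,0,-11.2],
    [28.74,0,-11.39],
  ],
  rotation=[
    [0,0,0],
    [0,0.02,0],
    [0,0.04,0],
    [0,0.07,0],
    [0,0.1,0],
    [0,0.13,0],
    [0,0.15,0],
    [0,0.18,0],
    [0,0.2,0],
    [0,0.22,0],
    [0,0.24,0],
    [0,0.2415,0],
  ],
)

```text
t: 12.93
ee_pos: [526.6, 6.2, 189.1]
orientation: [-1.242, -1.154, 1.155]
ft_force: [-0.4, -0.5, -2.4]
width: 17.9
```

>>> carry_out(
  delta_pos=[
    [0,0,0],
    [0,0,0],
    [0,0,0],
    [0,0,0],
  ],
  rotation=[
    [0,0,0],
    [0,0,0],
    [0,0,0],
    [0,0,0],
  ],
)

```text
t: 13.27
ee_pos: [526.5, 2.6, 189.8]
orientation: [-1.244, -1.152, 1.153]
ft_force: [-0.6, -0.6, -1.5]
width: 17.7
```

Run:
```python
from rc import *
done([28.74,0,-11.39],[0,.2415,0]); obs()
s=snap("side","s8"); crop(s,190,130,330,270,5,"s8c")
```

```text
cmd [526.5061   3.4752 190.    ] yaw 1.494
t 13.2667 pos [526.5449   2.5523 189.7878] yaw 1.4943056494443012 down [-0.0005 -0.0001 -1.    ] F [-0.553  -0.6236 -1.5476] w 17.709870394501543 q [-0.0177  0.3235  1.8732 -0.0002  0.9454 -1.5119]
```

View pics/s8c.png

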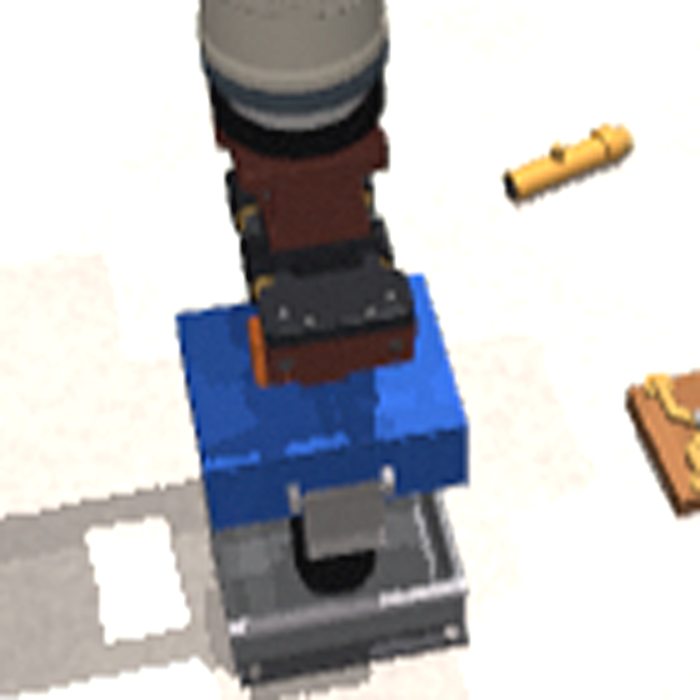

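>>> carry_out(
  delta_pos=[
    [0,0.3,0],
    [0,1.1,0],
    [0,2.1,0],
    [0,3.2,0],
    [0,4.3,0],
    [0,5.3,0],
    [0,6.1,0],
    [0,6.6,0],
    [0,6.8,0],
    [0,6.8,0],
    [0,6.8,0],
  ],
  rotation=[
    [0,0,0],
    [0,0,0],
    [0,0,0],
    [0,0,0],
    [0,0,0],
    [0,0,0],
    [0,0,0],
    [0,0,0],
    [0,0,0],
    [0,0,0],
    [0,0,0],
  ],
)

```text
t: 14.23
ee_pos: [527.1, 3.6, 122.1]
orientation: [-1.244, -1.154, 1.153]
ft_force: [-0.4, 1.0, -1.4]
width: 18.1
```

```bash
cat > f3.py <<'E'
from rc import *
from edge import *
done([0,6.8,0]); obs()
s=snap("side","s9"); t=snap("top","t9"); obs()
o=ctrl.get_obs(); p=[*o['ee_pos'][:2],-.0755]; zr=o['ee_pos'][2]-54.95
def L(P): return proj("side",model(p,P+[P[0]]))
st=[526.9,3.6,-.0755]
def LS(P): return proj("side",model(st,P+[P[0]]))
g=(0,255,0);y=(0,255,255)
R=lambda a,b,z:[(a,b,z),(a,-b,z),(-a,-b,z),(-a,b,z)]
crop(s,205,170,300,270,7,"s9c")
crop(s,205,170,300,270,7,"o9",[(L(R(65,52,zr)),g),(L(R(65,52,zr+50)),g),(LS(R(65,56,45)),y),(LS(R(65,50,0)),y)])
E
python3 f3.py
```

```text
cmd [526.5061   3.4752 122.    ] yaw 1.494
t 14.2333 pos [527.0893   3.6232 122.1279] yaw 1.4955309384635884 down [ 0.0003 -0.     -1.    ] F [-0.4314  1.     -1.3638] w 18.082740910060902 q [-0.0157  0.4264  1.9149 -0.      0.8001 -1.5112]
t 14.3333 pos [527.2975   3.5967 122.4612] yaw 1.4954834846112626 down [ 0.001 -0.    -1.   ] F [-0.3837 -0.512  -1.9415] w 17.87720888539606 q [-0.0157  0.4258  1.9147  0.      0.8    -1.5112]
```

View pics/s9c.png

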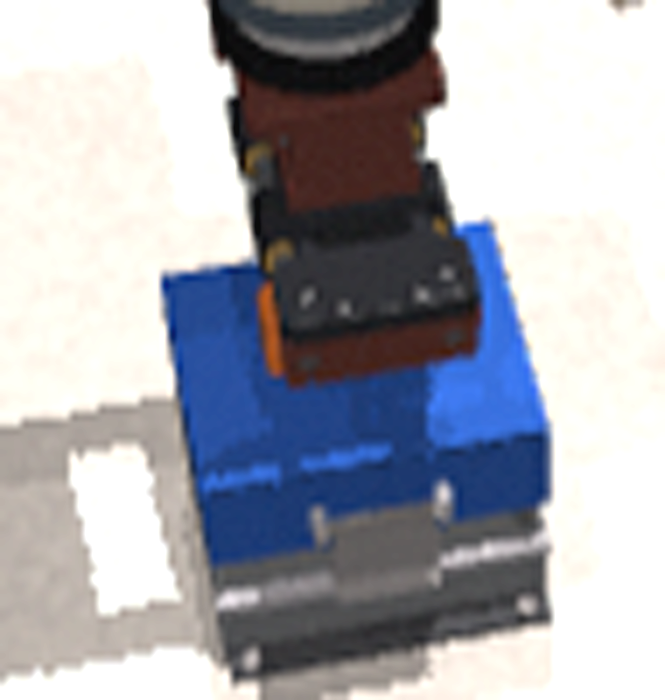

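View pics/o9.png

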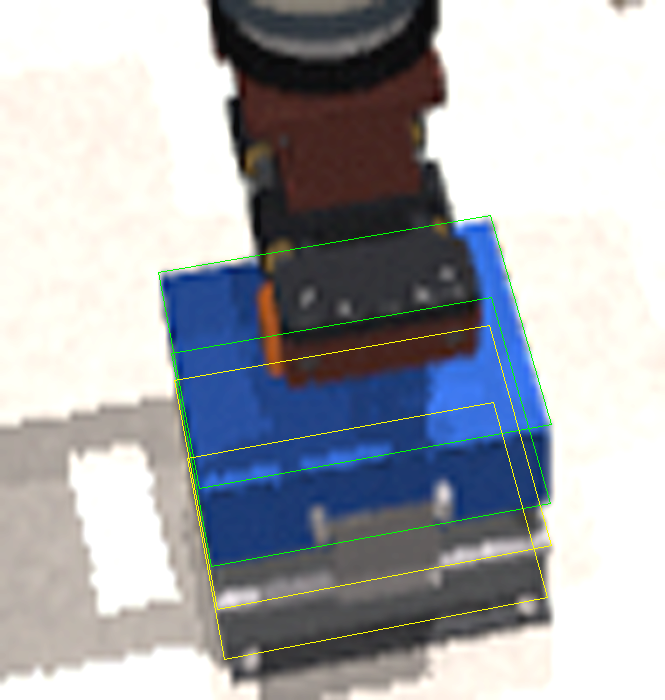

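View pics/t9.png

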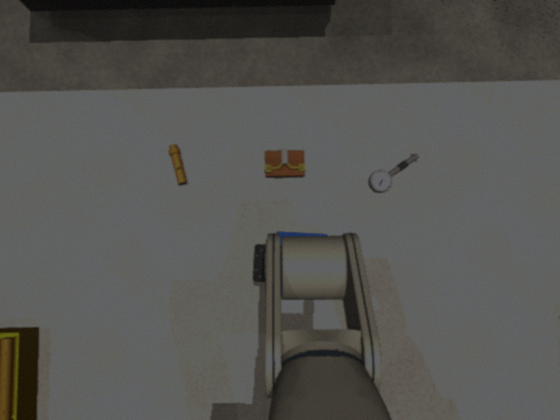

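>>> carry_out(
  delta_pos=[
    [0,0.1,0],
    [0,0.3,0],
    [0,0.45,0],
    [0,0.6,0],
    [0,0.7,0],
    [0,0.8,0],
    [0,0.9,0],
    [0,0.9,0],
  ],
  rotation=[
    [0,0,0],
    [0,0,0],
    [0,0,0],
    [0,0,0],
    [0,0,0],
    [0,0,0],
    [0,0,0],
    [0,0,0],
  ],
)

```text
t: 15.0
ee_pos: [527.4, 3.6, 113.3]
orientation: [-1.245, -1.154, 1.153]
ft_force: [0.3, 1.1, 3.4]
width: 17.9
```

>>> carry_out(
  delta_pos=[
    [0,0.1,0],
    [0,0.2,0],
    [0,0.3,0],
    [0,0.4,0],
    [0,0.5,0],
    [0,0.5,0],
  ],
  rotation=[
    [0,0,0],
    [0,0,0],
    [0,0,0],
    [0,0,0],
    [0,0,0],
    [0,0,0],
  ],
)

```text
t: 15.5
ee_pos: [527.7, 3.6, 108.3]
orientation: [-1.245, -1.155, 1.153]
ft_force: [1.7, 0.4, 2.4]
width: 18.0
```

Run:
```python
from rc import *
done([0,.9,0]);done([0,.5,0]); obs()
s=snap("side","s10"); crop(s,205,170,300,270,7,"s10c")
```

```text
cmd [526.5061   3.4752 113.    ] yaw 1.494
cmd [526.5061   3.4752 108.    ] yaw 1.494
t 15.5 pos [527.6908   3.6034 108.2653] yaw 1.4955307594462932 down [ 0.0019 -0.     -1.    ] F [1.6653 0.3956 2.361 ] w 17.958940886817867 q [-0.0157  0.4493  1.9211  0.      0.7694 -1.5113]
```

View pics/s10c.png

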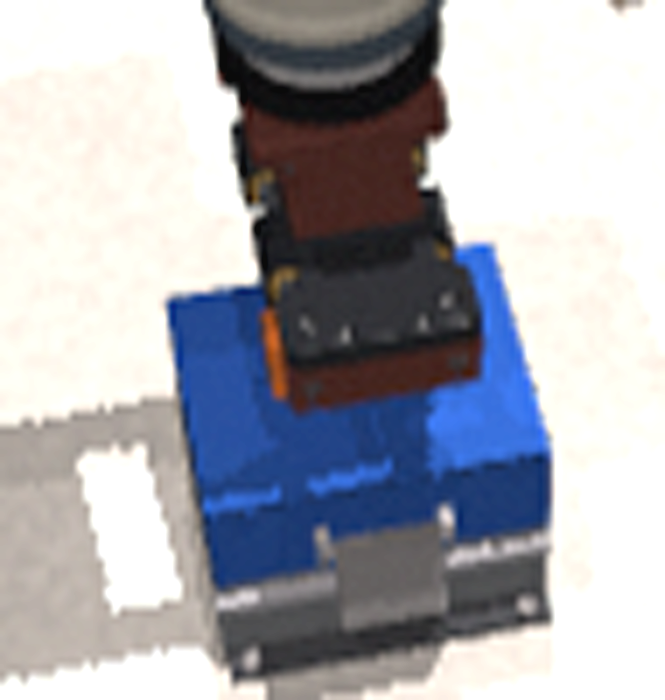

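>>> carry_out(
  delta_pos=[
    [0,0.1,0],
    [0,0.2,0],
    [0,0.3,0],
    [0,0.4,0],
    [0,0.5,0],
    [0,0.6,0],
    [0,0.7,0],
    [0,0.8,0],
    [0,0.85,0],
    [0,0.85,0],
  ],
  rotation=[
    [0,0,0],
    [0,0,0],
    [0,0,0],
    [0,0,0],
    [0,0,0],
    [0,0,0],
    [0,0,0],
    [0,0,0],
    [0,0,0],
    [0,0,0],
  ],
)

```text
t: 16.38
ee_pos: [525.7, 3.5, 100.0]
orientation: [-1.242, -1.152, 1.155]
ft_force: [-6.4, -1.0, 12.6]
width: 17.9
```

>>> carry_out(
  delta_pos=[
    [0,0.05,0],
    [0,0.1,0],
    [0,0.1,0],
    [0,0.1,0],
  ],
  rotation=[
    [0,0,0],
    [0,0,0],
    [0,0,0],
    [0,0,0],
  ],
)

```text
t: 16.72
ee_pos: [525.7, 3.5, 100.0]
orientation: [-1.243, -1.152, 1.155]
ft_force: [-11.0, -0.3, 24.9]
width: 17.9
```

Run:
```python
from rc import *
done([0,.85,0]);done([0,.1,0]); obs(); print(ctrl.get_obs()['moment'])
s=snap("side","s11"); crop(s,205,170,300,270,7,"s11c")
```

```text
cmd [526.5061   3.4752  99.5   ] yaw 1.494
cmd [526.5061   3.4752  98.5   ] yaw 1.494
t 16.7167 pos [525.7494   3.4854 100.0235] yaw 1.4954706420159765 down [-0.0019 -0.0001 -1.    ] F [-10.9783  -0.2877  24.9071] w 17.903109395470867 q [-0.0159  0.4622  1.9262 -0.0003  0.7551 -1.5112]
[0.0036 1.3887 0.0137]
```

View pics/s11c.png

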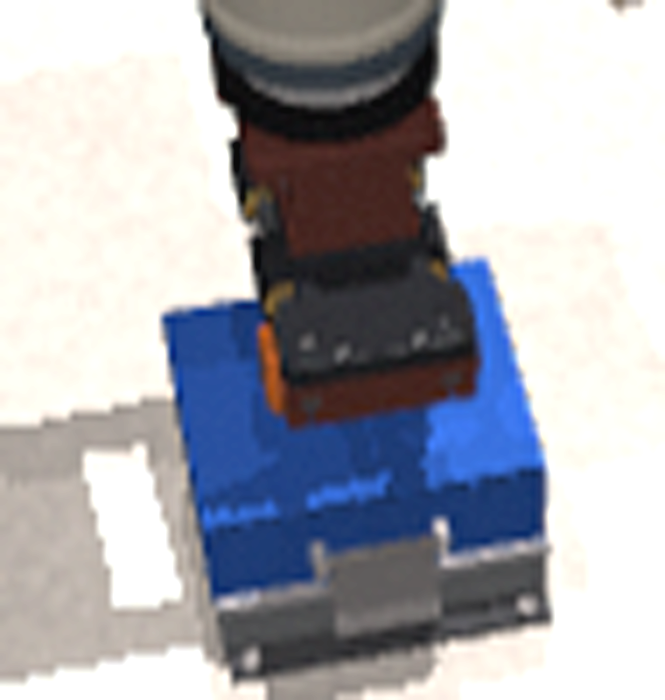

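>>> carry_out(
  delta_pos=[
    [0,-0.05,0],
    [0,-0.1,0],
    [0,-0.15,0],
    [0,-0.15,0],
    [0,-0.15,0],
  ],
  rotation=[
    [0,0,0],
    [0,0,0],
    [0,0,0],
    [0,0,0],
    [0,0,0],
  ],
)

```text
t: 17.18
ee_pos: [526.3, 3.5, 100.1]
orientation: [-1.243, -1.153, 1.154]
ft_force: [-3.7, -0.7, 5.7]
width: 18.0
```

Run:
```python
from rc import *
done([0,-.15,0]); obs(); print(ctrl.get_obs()['moment'])
```

```text
cmd [526.5061   3.4752 100.    ] yaw 1.494
t 17.1833 pos [526.2585   3.5113 100.0537] yaw 1.495442187524995 down [-0.0013 -0.0001 -1.    ] F [-3.6723 -0.6636  5.7362] w 18.02614585689629 q [-0.0159  0.4625  1.9255 -0.0002  0.7548 -1.5112]
[0.0222 0.5236 0.0335]
```

>>> carry_out(
  delta_pos=[
    [0,-0.03,-0.03],
    [0,-0.06,-0.05],
    [0,-0.06,-0.05],
    [0,-0.06,-0.05],
  ],
  rotation=[
    [0,0,0],
    [0,0,0],
    [0,0,0],
    [0,0,0],
  ],
)

```text
t: 17.52
ee_pos: [527.3, 3.6, 100.3]
orientation: [-1.244, -1.153, 1.154]
ft_force: [-0.3, -0.2, -1.5]
width: 17.8
```

Run:
```python
from rc import *
done([0,-.06,-.05]); obs(); print(ctrl.get_obs()['moment'])
s=snap("side","s12"); crop(s,205,170,300,270,7,"s12c")
```

```text
cmd [527.0046   3.4369 100.6   ] yaw 1.494
t 17.5167 pos [527.3388   3.552  100.2791] yaw 1.4954389791294047 down [-0.0003 -0.     -1.    ] F [-0.331  -0.2244 -1.543 ] w 17.757401743545614 q [-0.0158  0.463   1.9237 -0.      0.7551 -1.5113]
[0.0302 0.0243 0.0047]
```

View pics/s12c.png

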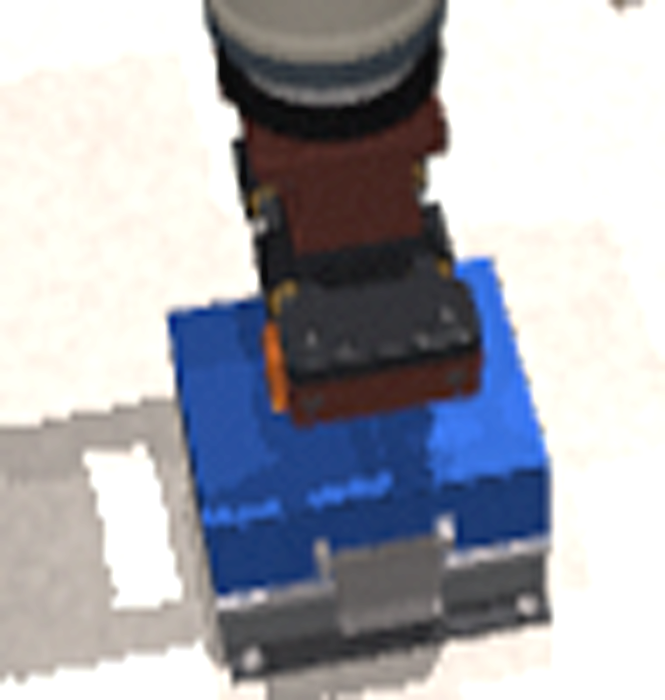

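>>> carry_out(
  delta_pos=[
    [0,-0.05,0],
    [0,-0.1,0],
    [0,-0.1,0],
  ],
  rotation=[
    [0,0,0],
    [0,0,0],
    [0,0,0],
  ],
)

```text
t: 17.82
ee_pos: [527.4, 3.6, 101.6]
orientation: [-1.244, -1.154, 1.154]
ft_force: [0.1, 0.7, -2.0]
width: 17.5
```

>>> carry_out(
  delta_pos=[
    [0,-0.13,0],
    [0,-0.18,0],
    [0,-0.18,0],
  ],
  rotation=[
    [0,0,0],
    [0,0,0],
    [0,0,0],
  ],
)

```text
t: 18.07
ee_pos: [527.1, 3.6, 102.2]
orientation: [-1.243, -1.153, 1.154]
ft_force: [5.3, -1.2, -20.0]
width: 17.9
```

Run:
```python
from rc import *
done([0,-.1,0]);done([0,-.08-.1,0]); obs(); print(ctrl.get_obs()['moment'])
s=snap("side","s13"); crop(s,205,170,300,270,7,"s13c")
```

```text
cmd [527.0046   3.4369 101.6   ] yaw 1.494
cmd [527.0046   3.4369 103.4   ] yaw 1.494
t 18.0667 pos [527.0904   3.5771 102.2137] yaw 1.4954557289503074 down [-0.0005  0.     -1.    ] F [  5.2768  -1.2406 -19.9579] w 17.947313290018393 q [-0.0158  0.4596  1.9233 -0.      0.7593 -1.5112]
[ 0.0183 -1.1091  0.0668]
```

View pics/s13c.png

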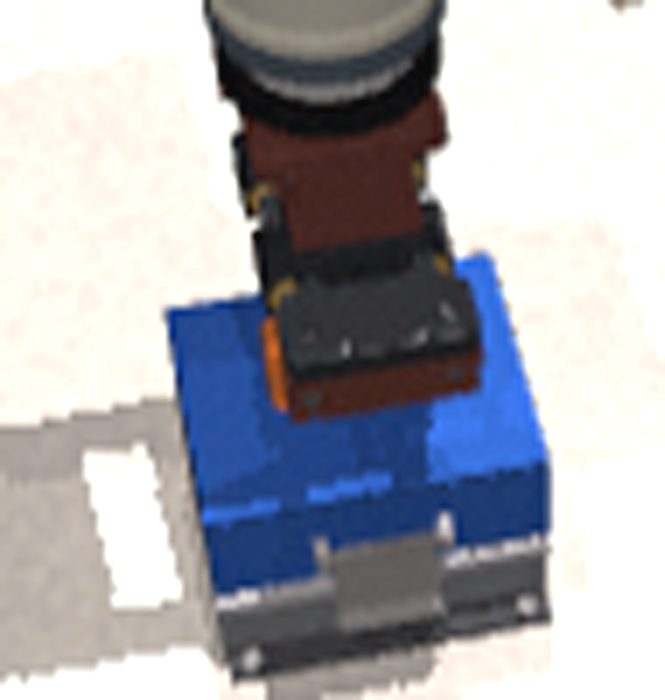

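>>> carry_out(
  delta_pos=[
    [0,0.1,0],
    [0,0.2,0],
    [0,0.3,0],
    [0,0.38,0],
    [0,0.4,0],
    [0,0.4,0],
    [0,0.35,0],
    [0,0.35,0],
    [0,0.35,0],
  ],
  rotation=[
    [0,0,0],
    [0,0,0],
    [0,0,0],
    [0,0,0],
    [0,0,0],
    [0,0,0],
    [0,0,0],
    [0,0,0],
    [0,0,0],
  ],
)

```text
t: 18.87
ee_pos: [527.5, 3.5, 100.1]
orientation: [-1.244, -1.154, 1.153]
ft_force: [0.2, 0.8, 1.3]
width: 17.9
```

Resting at 100.1 with near zero force; release now.

>>> carry_out(
  delta_pos=[
    [0,0,0],
    [0,0,0],
    [0,0,0],
    [0,0,0],
    [0,0,0],
    [0,0,0],
    [0,0,0],
    [0,0,0],
  ],
  rotation=[
    [0,0,0],
    [0,0,0],
    [0,0,0],
    [0,0,0],
    [0,0,0],
    [0,0,0],
    [0,0,0],
    [0,0,0],
  ],
  hand=0,
)

```text
t: 19.53
ee_pos: [527.4, 3.6, 99.9]
orientation: [-1.244, -1.154, 1.154]
ft_force: [0.2, 0.3, 0.4]
width: 67.7
```

Run:
```python
from rc import *
done([0,.35,0]); obs(); plan([440,250,230],1.494)
```

```text
cmd [527.0046   3.4369  99.9   ] yaw 1.494
t 19.5333 pos [527.3915   3.576   99.8972] yaw 1.4955185142637482 down [ 0.0001  0.     -1.    ] F [0.2016 0.2873 0.3506] w 67.69461578974017 q [-0.0158  0.4636  1.924   0.      0.7539 -1.5113]
delta cm [ 23.916 -13.01   10.566] dist 29.204313068037134 rot [ 0. -0.  0.]
```

>>> carry_out(
  delta_pos=[
    [0,-0.5,0],
    [0,-2,0],
    [0,-4.5,0],
    [0,-7.5,0],
    [0,-10.5,0],
    [0,-12.5,0],
    [0,-13,0],
  ],
  rotation=[
    [0,0,0],
    [0,0,0],
    [0,0,0],
    [0,0,0],
    [0,0,0],
    [0,0,0],
    [0,0,0],
  ],
)

```text
t: 20.12
ee_pos: [529.4, 3.6, 233.9]
orientation: [-1.248, -1.158, 1.15]
ft_force: [1.0, 0.3, 0.2]
width: 87.4
```

>>> carry_out(
  delta_pos=[
    [1.5,0,0.7],
    [4.5,0,2],
    [8,0,3.5],
    [11.5,0,5],
    [15,0,6.6],
    [18.5,0,8.2],
    [21.5,0,9.5],
    [23.5,0,10.4],
    [24,0,10.6],
    [24,0,10.6],
  ],
  rotation=[
    [0,0,0],
    [0,0,0],
    [0,0,0],
    [0,0,0],
    [0,0,0],
    [0,0,0],
    [0,0,0],
    [0,0,0],
    [0,0,0],
    [0,0,0],
  ],
)

```text
t: 20.95
ee_pos: [438.9, 251.8, 229.2]
orientation: [-1.242, -1.155, 1.157]
ft_force: [-0.3, 0.3, -0.6]
width: 88.1
```

```bash
cat > f4.py <<'E'
from rc import *
from edge import *
done([0,-13,0]);done([24,0,10.6]); obs()
s=snap("side","s14"); t=snap("top","t14")
st=[527,3.7,-.0755]; g=(0,255,0)
R=lambda a,b,z:[(a,b,z),(a,-b,z),(-a,-b,z),(-a,b,z),(a,b,z)]
for n,im,b in(("side",s,(215,180,300,270)),("top",t,(255,220,345,310))):
    crop(im,*b,7,n+"14c")
    crop(im,*b,7,n+"14o",[(proj(n,model(st,R(65,52,95))),g),(proj(n,model(st,R(65,52,45))),g),(proj(n,model(st,R(65,56,45))),(0,255,255)),(proj(n,model(st,R(32,9,131))),g)])
E
python3 f4.py
```

```text
cmd [527.0046   3.4369 229.9   ] yaw 1.494
cmd [439.7301 250.8619 229.9   ] yaw 1.494
t 20.95 pos [438.8888 251.7914 229.2296] yaw 1.4983519951985549 down [-0.0009 -0.0006 -1.    ] F [-0.3287  0.2744 -0.6256] w 88.05841100300269 q [ 0.4974  0.2404  1.8828 -0.0001  1.0194 -1.0009]
```

View pics/side14c.png

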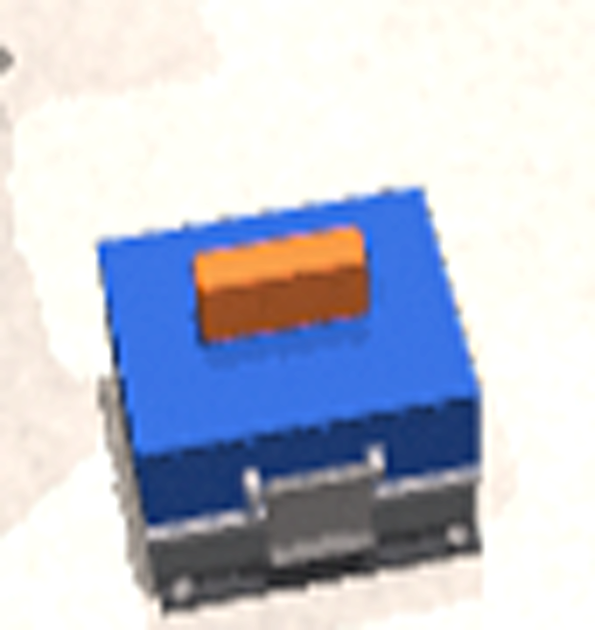

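View pics/side14o.png

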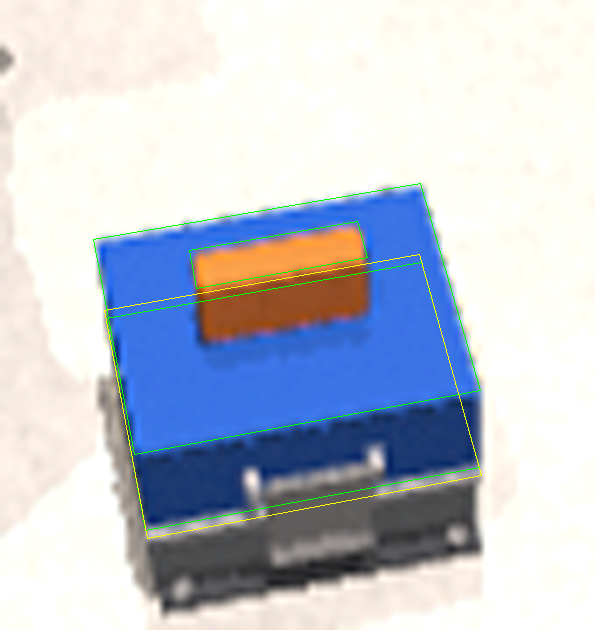

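View pics/top14c.png

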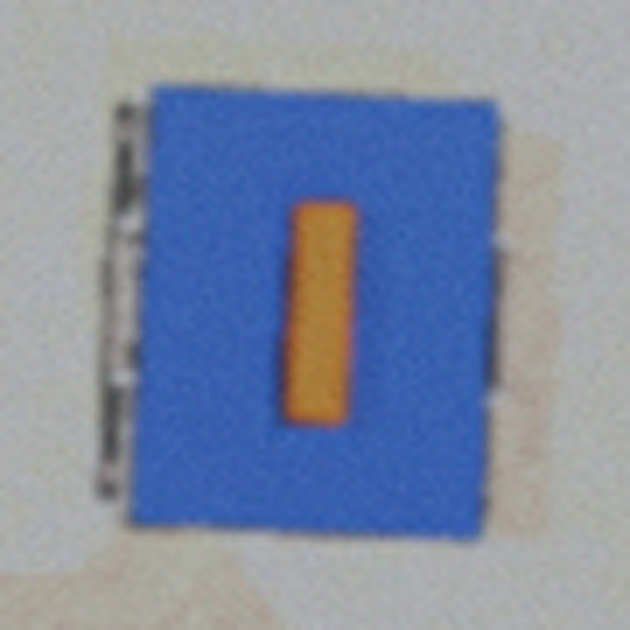

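View pics/top14o.png

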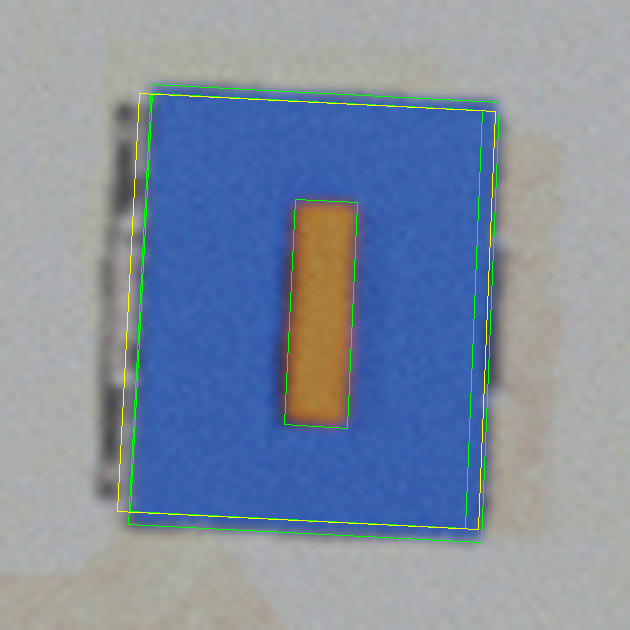

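View pics/s14.png

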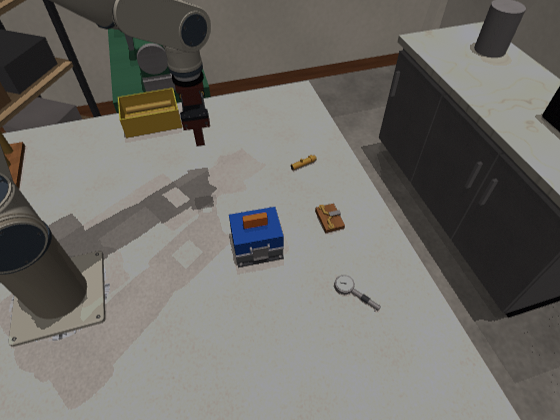

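```bash
python3 -c "
from workcell import ctrl
print(ctrl.get_obs()['t']); print(ctrl.close_job())"
```

```text
21.05
the job is handed in; nothing more can be done
None
```

The bushing is seated on its collar and the guard hood is clipped flush on the station. I handed the job in at about 21 s; handing in reported no verdict.

- **Bushing:** I lowered it over the arbor until it stopped at 13.5 N with its lower end about 14 mm above the bench, which is the collar height. After release, the top picture showed the arbor inside the bore.
- **Hood:** I aligned it to the station and pressed straight down until it stopped at the closed height, with 25 N of push at most.
- **Clip check:** I then pulled the hood gently upward. It rose 2.2 mm and held against 20 N with almost no sideways moment, so both clips are hooked. I set it back down to the closed height and released it at near zero force.
- **Last pictures:** Both views match the modelled closed pose to about 1 pixel. The receiver, bore gauge and brace look unmoved, and the robot is clear of everything.

**Disagreements:**
- While I pressed the hood fully home, it sat about 1.5–2 mm off along the station's length. It came back once I eased the push and nudged it about 0.5 mm.
- My automatic edge fits of the station outline were unreliable, so I used hand-picked points and the rim strips instead.
- The two cameras differed by up to 3 mm on the hood's starting position. Closing the grip centred the hood across its width.

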